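# Count a batch of filter cartons into a tote under a swivelling panel reader

### The arm

A 6-joint arm with a two-finger parallel gripper is mounted at the origin on the work surface. World frame = base frame: x ahead of the robot, y to its left, z up, the work surface at z = 0. Lengths are in m, angles in rad, forces in N, time in s.
With the tool pointing down it reaches from about 0.4 to 0.925 m from the base axis. Payload 12.5 kg.
Tool frame: the origin (TCP) lies midway between the tips of the shut fingers; the grasp point (between the pads) lies 19 mm behind it (manip.grasp_offset is the distance from the TCP to the grasp point, in m); z points along the fingers, y is the direction in which the jaws open and shut (so a half turn about z gives the same grasp; the last joint's range is limited). The gripper opens to 95 mm and grips with 3 to 60 N. Pads are 20 mm wide; open, the fingers measure 119 mm over their backs; the gripper's body (75 mm by 180 mm) begins 59 mm behind the grasp point.
Start: joints at [-1.377, 0.491, 1.559, -0, 1.092, -0.106], TCP at [0.185, -0.597, 0.215] pointing down, gripper open.
Joint ranges: [-3.1, 3.1], [-0.84, 2.19], [0.05, 2.79], [-1.13, 4.28], [0.06, 2.93], [-2.69, 2.69]. Speed limits (rad/s): [2.22, 2.22, 2.79, 3.14, 3.14, 3.14].

### API

Orientations are given as a unit quaternion [w, x, y, z].
In Python, from bench import sense, optics, workorder, spotter, manip gives the robot as it stands.
- The arm moves only by the tool drive_tool, never from a script. Its argument "motion" is a list of rows, each an object with "delta_rot": the turn, a rotation vector about the tool's x, y, z normalised to -1 to 1, where 1 is 0.08 rad, a list of three; "offset": the shift along the tool's x, y, z normalised to -1 to 1, where 1 is 2.5 cm, a list of three; "claw": the opening, from 0 (shut) to 1 (fully open). In form: [{"delta_rot": [rx, ry, rz], "offset": [x, y, z], "claw": claw}, ...]. A call has 1 to 20 rows; each row shifts and turns the commanded pose from where the row before left it, along the tool's axes as they then stand; what a row does not reach is not made up. A row lasts 1/12 s, in which the tool goes at most 41.7 mm and 7.16 degrees, less where a joint would pass 70% of its speed; a pose out of reach is approached as far as the arm can. A call with a number of a shift or a turn outside -1 to 1 is refused whole. A call with a gripper value outside its range is refused whole. The fingers move at their own pace and stop on an object; the grip force is fixed at half the most. Time passes only in rows, so rows that do not move let the fingers close. It gives the time, the measured TCP pose, the force and the opening at its end, in the units of the state.
- sense(): the state, without advancing time (a new reading comes with each control period).
- optics.grab_frame(name): name is "scene" or "top" or "wrist"; returns the picture (384x512x3 uint8, red, green, blue); there is no depth.
- optics.calibration(name): a dict with "fov_y" (degrees; the focal length in pixels is half the picture's height over the tangent of half this angle, whatever the lens; pixels are square), "cx", "cy" (the principal point, pixels), "dist_coeffs" ([k1, k2, p1, p2, k3] as OpenCV has them; the pictures are not rectified), "rvec" (rotation vector, rad) and "tvec" (3), from world to camera coordinates, as OpenCV has them; the wrist camera has in their place "tool_from_camera" (4x4, takes a point from camera to tool coordinates, whose origin is the TCP and whose axes are the flange's). Camera axes: x right, y down, z forward; pixel columns grow to the right and rows downward; lengths in m; the calibration is good to about 2 mm. A picture is of the moment at which its call begins: read the wrist's pose just before it. calibration takes no time and is no camera call.
- workorder.sign_off(): hands the job in, once; it reports no verdict.
Trained networks look in the newest picture that a camera, given by its name, has taken for a name from the list of things; names that differ only in an ending like _2 or _b are one class to them, and where a whole thing is asked for, a point or a joint stands for the part that bears it (a point fixed in the world has none). Each returns a list of dicts, best first, with "confidence" (0 to 1); they miss things now and then, are a little off and sometimes report something else, mostly with a low value. They report only what shows in the picture. A call takes as long as a camera call. They do not tell look-alikes from the thing itself.
- spotter.boxes_of(thing, camera): "centre" ([column, row] in pixels, amid what is visible of it).
The state is a dict: "time_s": time; "joint_pos": joint angles; "qd": joint speeds; "joint_efforts": joint torques, N m; "tcp_pos": TCP position; "ee_rot": TCP orientation; "wrist_force": force on the tool from outside, world axes, zero at the start; "moment": the same for the moment, N m; "grip_width": finger opening in m.
Only numpy, scipy, OpenCV 4.12 (cv2) and the standard library are available. Lean on these libraries where they do the work, as an engineer would, in place of code of your own. Each camera call takes 0.05 s, during which the arm holds its last target.

### The job

Turn the panel reader to face the middle of the tote and tilt it 30 degrees forward, so that it can count; with it left so, move every carton from the machine's catch tray into the tote, standing on their bases side by side in one layer. When all are in, turn the reader to face the middle of the catch tray and set it upright, ready for the next batch, and do not disturb the other things on the bench.

Things in the scene. Friction and masses are not known exactly. Their poses are not given: they have to be found in the camera images.
- reader_swivel (a joint): swivel of the panel reader about its vertical post, rad, counter-clockwise seen from above is positive, range -1.5 to 1.5; at 0 the reader faces along the -x axis of its fixed base (roughly towards the robot; the base is mounted a little skew). It turns stiffly (about 0.1 N m of friction) and stays where it is left
- reader_tilt (a joint): tilt of the reader's panel about a level hinge along its lower edge, rad: 0 upright, positive leans forward (top edge towards the side the reader faces), negative leans back; range -0.45 to 0.9. Friction of about 0.35 N m holds it where it is left. A small white dial at the hinge has red marks at upright and at 30 degrees forward
- reader_aim (a point): point on the reader's vertical swivel axis at the height of the tilt hinge, 90 mm above the bench; turns with the swivel but not with the tilt. Its -x axis points where the reader faces, z up. The tilt hinge is level, along this frame's y, and passes 40 mm in front of this point (at x = -40 mm, z = 0 in this frame). The fixed round foot under it is 130 mm across
- reader_bar (a point): centre of the reader's round yellow grab bar, 14 mm thick, level, lying along the reader_aim frame's y axis, with 130 mm free between its two yellow end brackets. It is 155 mm from the tilt hinge and 35 mm above the top edge of the black panel (160 mm wide, 110 mm high, 16 mm thick, green glass window on its front face), and moves with swivel and tilt; pinch it from above to turn and tilt the reader
- tote_mid (a point): middle of the inner floor of the open blue tote, fixed to the bench: inside 320 mm along this frame's x and 240 mm along its y, floor 5 mm thick, walls 5 mm thick and 70 mm high above the bench, z up. Tote and tray may change sides from start to start
- tray_mid (a point): middle of the floor of the square open steel catch tray, fixed to the bench: inside 310 mm by 310 mm, floor 4 mm thick, rim 20 mm above the bench. On its +x side (this frame) a chute rises from 15 mm above the bench over the rim (x = 160 mm) to 90 mm high at the front of a blue labelling machine, 200 mm high, at x = 330 to 550 mm
- carton1_mid (a point): centre of a closed cardboard carton (2 to 4 are present, the others are absent), 100 mm along its x, 54 mm along its y, 60 mm high (centre 30 mm above its base), 0.15 to 0.3 kg, z up; starts standing on the tray floor
- carton2_mid (a point): centre of a closed cardboard carton (2 to 4 are present, the others are absent), 100 mm along its x, 54 mm along its y, 60 mm high (centre 30 mm above its base), 0.15 to 0.3 kg, z up; starts standing on the tray floor
- carton3_mid (a point): centre of a closed cardboard carton (2 to 4 are present, the others are absent), 100 mm along its x, 54 mm along its y, 60 mm high (centre 30 mm above its base), 0.15 to 0.3 kg, z up; starts standing on the tray floor
- carton4_mid (a point): centre of a closed cardboard carton (2 to 4 are present, the others are absent), 100 mm along its x, 54 mm along its y, 60 mm high (centre 30 mm above its base), 0.15 to 0.3 kg, z up; starts standing on the tray floor
- filter_can: bystander: white round filter canister with an orange band, 76 mm across, 90 mm high, standing; origin at the centre of its underside; leave it alone
- wrench: bystander: flat steel ring spanner, 152 mm long, 10 mm thick, lying between the robot and the filter canister; origin under its middle, x along it; leave it alone
There are look-alikes about, which are no part of the job. Leave any pink or red look-alike of the part that bears carton3_mid alone.

How it is judged:
By the outcome, as a careful person would: the job done as asked, in the order asked, and still so for the second after the job is handed in, with the robot touching nothing.
Of carton1, carton2, carton3, carton4 only 2 to 4 are there at a start; the rules pass over those that are not, and their reading is None.
At some moment in a run one of carton1, carton2, carton3, carton4 may be knocked a few centimetres aside while the robot is not near it.
Once in a run the grip may slacken for a moment while it holds something.
It also fails if it takes over 210 s, if anything falls off the work surface, if the arm or the gripper's body presses on something with over 40 N, if the wrist force passes 120 N, or if a joint passes its speed limit or range.

## Working session

There is one attempt and no reset: what is moved stays moved. The work goes in short steps, Python scripts to look and compute and a tool call to move; the robot and the scene stay as the last step left them, time stands still between calls to the robot, and variables do not carry over. Pictures are saved under pics/ and viewed, and the job is handed in when it is done.

Besides the shell and the picture viewer there is one more tool, called after "Emit:" by a JSON object that holds its "method" and its "body", one argument or row to a line. drive_tool: Moves the arm, as the interface text tells. Its arguments: {"type":"object","properties":{"motion":{"type":"array"}},"required":["motion"]}

```bash
ls; mkdir -p pics
python3 - <<'E'
from bench import sense, optics, workorder, spotter, manip
import cv2
print(sense()); print(manip.grasp_offset)
for n in ("scene","top","wrist"):
    im=optics.grab_frame(n); cv2.imwrite(f"pics/{n}0.png",im[:,:,::-1]); print(n,optics.calibration(n))
E
```

```text
pics
{'time_s': 0.0, 'joint_pos': array([-1.37659201e+00,  4.91579615e-01,  1.55946061e+00, -2.81877008e-05,
        1.09168532e+00, -1.05594697e-01]), 'qd': array([ 1.76970078e-04, -1.34327101e-03,  8.33057361e-04,  2.48230719e-03,
        3.93348597e-04,  6.13784118e-05]), 'joint_efforts': array([ 1.13361453e-03, -6.12638855e+01, -2.58181465e+01,  6.92797755e-02,
        4.81972320e-02, -1.22424476e-04]), 'tcp_pos': array([ 0.18455072, -0.59687402,  0.21404544]), 'ee_rot': array([-5.65336940e-04,  9.88784960e-01,  1.49345175e-01, -3.75791017e-05]), 'wrist_force': array([-0.8691446 , -0.09859249,  0.50373672]), 'moment': array([-0.02720157, -0.01872269, -0.00715174]), 'grip_width': 0.09467081537600763}
0.0188
scene {'fov_y': 48.78438170388568, 'cx': 253.1317281073446, 'cy': 189.99678567510014, 'dist_coeffs': array([-0.0103224,  0.       ,  0.       ,  0.       ,  0.       ]), 'rvec': array([ 1.22373872,  2.49138197, -0.77187156]), 'tvec': array([ 0.34809523, -0.15260694,  1.52503014])}
top {'fov_y': 48.75474055000177, 'cx': 255.14054905880948, 'cy': 186.1794640739572, 'dist_coeffs': array([-0.10835295,  0.        ,  0.        ,  0.        ,  0.        ]), 'rvec': array([ 2.12424294, -2.1103742 ,  0.17049028]), 'tvec': array([-0.0903586 ,  0.47639478,  1.31181985])}
wrist {'fov_y': 71.706840403455, 'cx': 254.9759176617778, 'cy': 194.89725672982024, 'dist_coeffs': array([-0.04316349,  0.        ,  0.        ,  0.        ,  0.        ]), 'tool_from_camera': array([[-1.91270736e-04, -9.68110552e-01, -2.50523296e-01,
         6.99822928e-02],
       [ 9.99999978e-01, -2.06069325e-04,  3.28398840e-05,
         3.78881235e-04],
       [-8.34178048e-05, -2.50523284e-01,  9.68110571e-01,
        -1.68938793e-01],
       [ 0.00000000e+00,  0.00000000e+00,  0.00000000e+00,
         1.00000000e+00]])}
```

View pics/scene0.png

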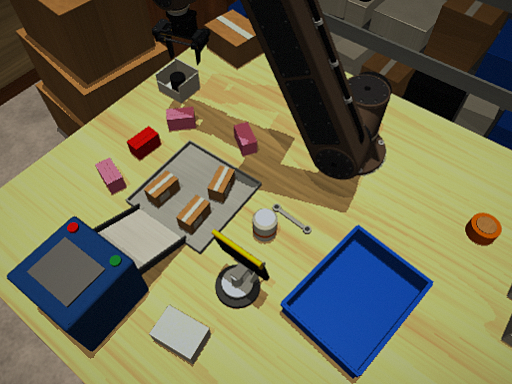

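View pics/top0.png

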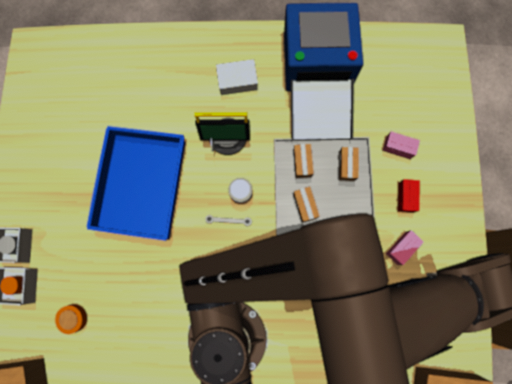

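View pics/wrist0.png

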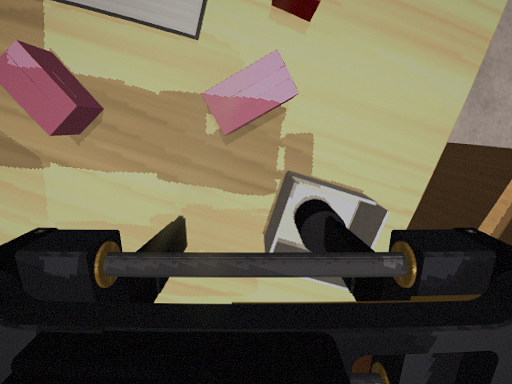

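Three cartons are on the tray, around (303,160), (349,162) and (307,203) in the top view. The tote is on the left at (137,183) and the tray on the right at (323,185). The reader's foot is near (228,140), and its bar is back at (222,115). Next I'll enlarge the picture and measure.

```bash
cat > h.py <<'E'
import numpy as np, cv2
from scipy.spatial.transform import Rotation as R
from bench import sense, optics, workorder, spotter, manip
def K(c,h=384):
    f=h/2/np.tan(np.radians(c['fov_y'])/2); return np.array([[f,0,c['cx']],[0,f,c['cy']],[0,0,1]])
def quat(q): return R.from_quat([q[1],q[2],q[3],q[0]])
def ext(name,s=None):
    c=optics.calibration(name)
    if name!='wrist':
        return c,cv2.Rodrigues(c['rvec'])[0],np.array(c['tvec'])
    s=s or sense(); Tt=np.eye(4);Tt[:3,:3]=quat(s['ee_rot']).as_matrix();Tt[:3,3]=s['tcp_pos']
    T=np.linalg.inv(Tt@c['tool_from_camera']); return c,T[:3,:3],T[:3,3]
def proj(P,name,s=None):
    c,Rm,t=ext(name,s); P=np.atleast_2d(np.array(P,float))
    return cv2.projectPoints(P,cv2.Rodrigues(Rm)[0],t,K(c),c['dist_coeffs'])[0].reshape(-1,2)
def unproj(px,z,name,s=None):
    c,Rm,t=ext(name,s); px=np.array(px,float).reshape(-1,1,2)
    n=cv2.undistortPoints(px,K(c),c['dist_coeffs']).reshape(-1,2)
    d=np.c_[n,np.ones(len(n))]@Rm; o=-Rm.T@t
    z=np.broadcast_to(z,(len(d),)); return o+d*((z-o[2])/d[:,2])[:,None]
def grab(name,fn):
    s=sense(); im=optics.grab_frame(name)[:,:,::-1].copy(); cv2.imwrite(f'pics/{fn}.png',im); return im,s
def crop(im,x0,y0,x1,y1,fn,k=4):
    cv2.imwrite(f'pics/{fn}.png',cv2.resize(im[y0:y1,x0:x1],None,fx=k,fy=k,interpolation=cv2.INTER_CUBIC))
E
python3 - <<'E'
from h import *
im=cv2.imread('pics/top0.png')
crop(im,75,100,265,250,'t_a'); crop(im,260,100,440,250,'t_b')
im=cv2.imread('pics/scene0.png'); crop(im,90,130,280,280,'s_a');crop(im,190,210,290,320,'s_b',5)
E
```

```text
(no output)
```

View pics/t_a.png

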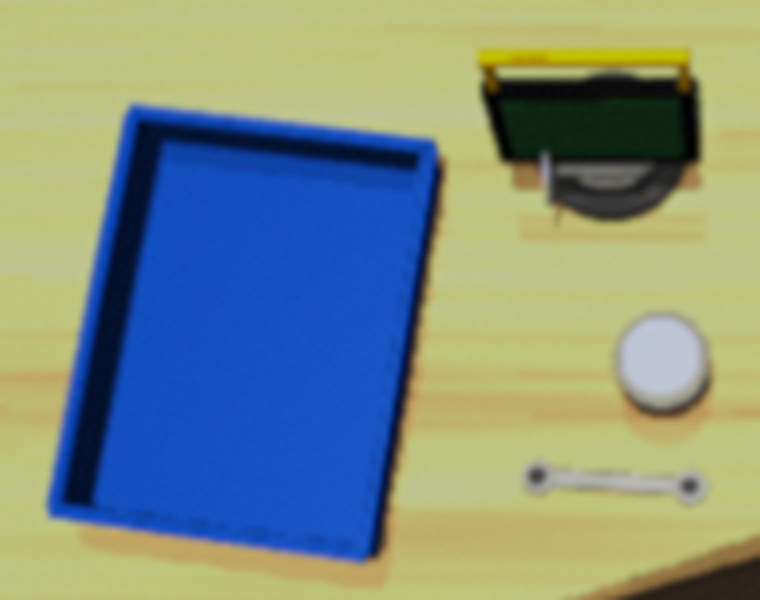

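View pics/t_b.png

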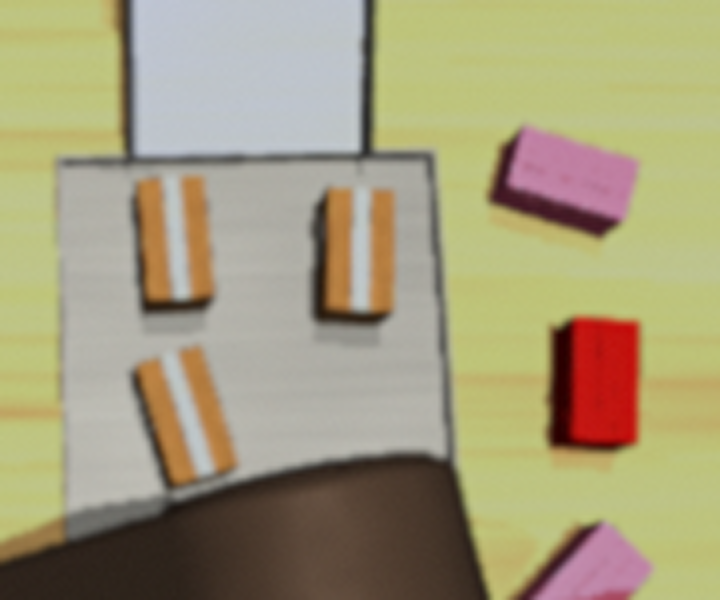

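View pics/s_a.png

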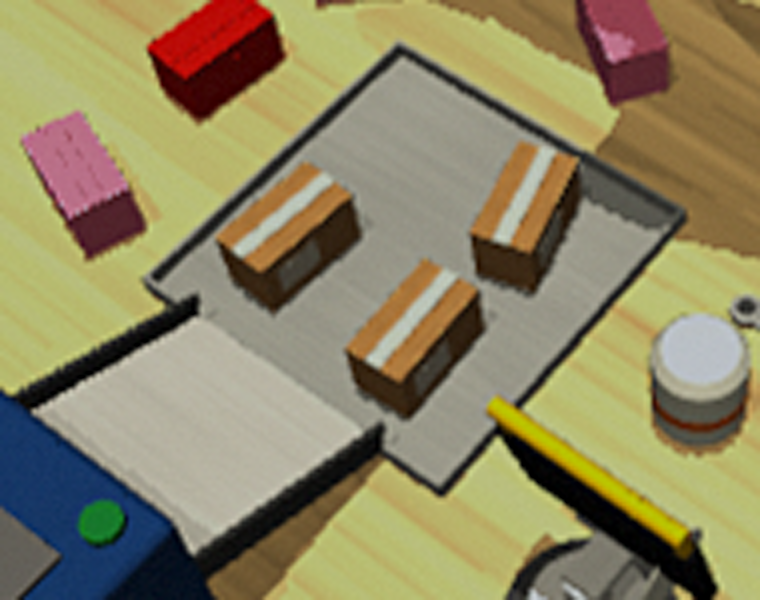

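View pics/s_b.png

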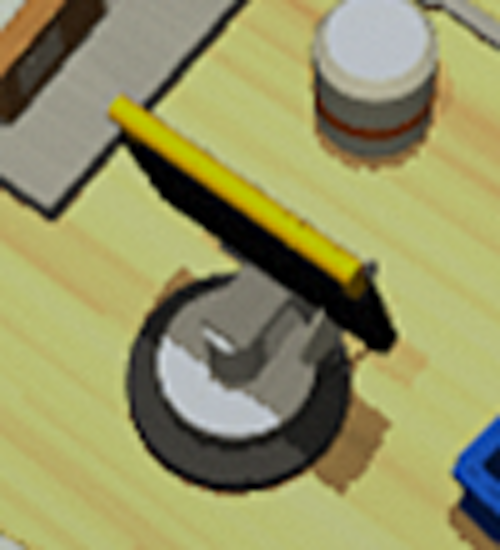

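```bash
cat > meas.py <<'E'
from h import *
from scipy.optimize import least_squares
def up(l,x0,y0,k): l=np.array(l,float); return (l+.5)/k-.5+[x0,y0]
def rect(hx,hy): return np.array([[hx,hy],[hx,-hy],[-hx,-hy],[-hx,hy]])
def fit(obs,hx,hy,z,p0):
    # obs: list (cam,pix,corner idx)
    def pts(p):
        c,s=np.cos(p[2]),np.sin(p[2]); q=rect(hx,hy)@np.array([[c,s],[-s,c]])+p[:2]
        return np.c_[q,np.full(4,z)]
    def res(p): 
        P=pts(p); return np.concatenate([(proj(P[i],cam)-px).ravel() for cam,px,i in obs])
    r=least_squares(res,p0); return r.x,res(r.x).reshape(-1,2)
E
python3 - <<'E'
from meas import *
np.set_printoptions(precision=4,suppress=True)
tt=up([(130,107),(436,142),(366,560),(50,515)],75,100,4)
ts=np.array([(359,227),(432,283),(356,374),(283,302)],float)
print('tote top',unproj(tt,.07,'top')); print('tote scene',unproj(ts,.07,'scene'))
yt=up([(57,160),(432,155)],260,100,4); ys=up([(400,47),(685,213),(440,490),(150,283)],90,130,4)
print('tray',unproj(yt,.02,'top')); print(unproj(ys,.02,'scene'))
# cartons top
C=[[(137,180),(203,176),(214,298),(144,303)],[(326,189),(394,190),(391,314),(322,312)],[(135,369),(200,347),(235,466),(176,487)]]
for c in C:
    P=unproj(up(c,260,100,4),.064,'top'); m=P.mean(0); d=(P[0]+P[1]-P[2]-P[3])/2; w=(P[0]+P[3]-P[1]-P[2])/2
    print('carton',m,np.linalg.norm(d),np.linalg.norm(w),np.degrees(np.arctan2(d[1],d[0])))
# bar
a=up([(480,57),(690,57)],75,100,4); b=up([(355,283),(118,108)],190,210,5)
for p,q in zip(a,b):
    for z in (.19,.22,.235,.25): print(z,unproj(p,z,'top'),unproj(q,z,'scene'))
# foot
f=up([(130,385),(350,385),(238,270),(240,490)],190,210,5); print('foot',unproj(f,.01,'scene'))
print(unproj(up([(612,220)],75,100,4),.01,'top'))
E
```

```text
tote top [[0.6696 0.4009 0.07  ]
 [0.6383 0.1444 0.07  ]
 [0.3026 0.186  0.07  ]
 [0.334  0.4415 0.07  ]]
tote scene [[0.3099 0.1982 0.07  ]
 [0.3417 0.4453 0.07  ]
 [0.6737 0.3975 0.07  ]
 [0.6352 0.152  0.07  ]]
tray [[ 0.6384 -0.1476  0.02  ]
 [ 0.6447 -0.4602  0.02  ]]
[[ 0.3418 -0.4633  0.02  ]
 [ 0.3313 -0.1512  0.02  ]
 [ 0.6466 -0.143   0.02  ]
 [ 0.6522 -0.4531  0.02  ]]
carton [ 0.5606 -0.24    0.064 ] 0.10039624572853378 0.05428562018330949 3.3101632259772455
carton [ 0.5516 -0.3864  0.064 ] 0.10120413709245772 0.05481525572906419 -3.556211912741267
carton [ 0.4178 -0.2475  0.064 ] 0.0973923421870827 0.05154242752619729 17.018486049397048
0.19 [[0.6666 0.0905 0.19  ]] [[0.6334 0.0735 0.19  ]]
0.22 [[0.6556 0.0853 0.22  ]] [[0.6444 0.0813 0.22  ]]
0.235 [[0.6501 0.0827 0.235 ]] [[0.6499 0.0852 0.235 ]]
0.25 [[0.6446 0.0801 0.25  ]] [[0.6554 0.0891 0.25  ]]
0.19 [[ 0.6663 -0.065   0.19  ]] [[ 0.6304 -0.0856  0.19  ]]
0.22 [[ 0.6553 -0.0662  0.22  ]] [[ 0.6415 -0.0729  0.22  ]]
0.235 [[ 0.6498 -0.0669  0.235 ]] [[ 0.647  -0.0666  0.235 ]]
0.25 [[ 0.6443 -0.0675  0.25  ]] [[ 0.6526 -0.0603  0.25  ]]
foot [[ 0.6972 -0.0377  0.01  ]
 [ 0.6198  0.0626  0.01  ]
 [ 0.6033 -0.0335  0.01  ]
 [ 0.7065  0.0512  0.01  ]]
[[0.5892 0.0059 0.01  ]]
```

Both views agree:

| Item | Measured |
|---|---|
| Tote | about (.488, .295), yaw -7° |
| Tray | about (.489, -.303) |
| Bar | about (.649, .008, .238) |
| Reader | near swivel 0, leaning back |

First I'll raise the tool and turn it to straddle the bar.

Emit:
{"method": "drive_tool", "body": {
  "motion": [
    {"delta_rot": [0,0,-1],"offset": [0,0,-0.4],"claw": 1},
    {"delta_rot": [0,0,-1],"offset": [0,0,-0.4],"claw": 1},
    {"delta_rot": [0,0,-1],"offset": [0,0,-0.4],"claw": 1},
    {"delta_rot": [0,0,-1],"offset": [0,0,-0.4],"claw": 1},
    {"delta_rot": [0,0,-1],"offset": [0,0,-0.4],"claw": 1},
    {"delta_rot": [0,0,-1],"offset": [0,0,-0.4],"claw": 1},
    {"delta_rot": [0,0,-1],"offset": [0,0,-0.4],"claw": 1},
    {"delta_rot": [0,0,-1],"offset": [0,0,-0.4],"claw": 1},
    {"delta_rot": [0,0,-1],"offset": [0,0,-0.4],"claw": 1},
    {"delta_rot": [0,0,-1],"offset": [0,0,-0.4],"claw": 1},
    {"delta_rot": [0,0,-1],"offset": [0,0,-0.4],"claw": 1},
    {"delta_rot": [0,0,-1],"offset": [0,0,-0.4],"claw": 1},
    {"delta_rot": [0,0,-1],"offset": [0,0,-0.4],"claw": 1},
    {"delta_rot": [0,0,-1],"offset": [0,0,-0.4],"claw": 1},
    {"delta_rot": [0,0,-1],"offset": [0,0,-0.4],"claw": 1},
    {"delta_rot": [0,0,-0.9],"offset": [0,0,-0.4],"claw": 1}
  ]
}}

```text
time_s: 1.48
tcp_pos: [0.1846, -0.597, 0.3749]
ee_rot: [-0.0, 0.705, 0.709, 0.0]
wrist_force: [-0.1, 0.3, 0.4]
grip_width: 0.0947
```

Emit:
{"method": "drive_tool", "body": {
  "motion": [
    {"delta_rot": [0,0,0],"offset": [0.97,0.74,0],"claw": 1},
    {"delta_rot": [0,0,0],"offset": [0.97,0.74,0],"claw": 1},
    {"delta_rot": [0,0,0],"offset": [0.97,0.74,0],"claw": 1},
    {"delta_rot": [0,0,0],"offset": [0.97,0.74,0],"claw": 1},
    {"delta_rot": [0,0,0],"offset": [0.97,0.74,0],"claw": 1},
    {"delta_rot": [0,0,0],"offset": [0.97,0.74,0],"claw": 1},
    {"delta_rot": [0,0,0],"offset": [0.97,0.74,0],"claw": 1},
    {"delta_rot": [0,0,0],"offset": [0.97,0.74,0],"claw": 1},
    {"delta_rot": [0,0,0],"offset": [0.97,0.74,0],"claw": 1},
    {"delta_rot": [0,0,0],"offset": [0.97,0.74,0],"claw": 1},
    {"delta_rot": [0,0,0],"offset": [0.97,0.74,0],"claw": 1},
    {"delta_rot": [0,0,0],"offset": [0.97,0.74,0],"claw": 1},
    {"delta_rot": [0,0,0],"offset": [0.97,0.74,0],"claw": 1},
    {"delta_rot": [0,0,0],"offset": [0.97,0.74,0],"claw": 1},
    {"delta_rot": [0,0,0],"offset": [0.97,0.74,0],"claw": 1},
    {"delta_rot": [0,0,0],"offset": [0.97,0.74,0],"claw": 1},
    {"delta_rot": [0,0,0],"offset": [0.97,0.74,0],"claw": 1},
    {"delta_rot": [0,0,0],"offset": [0.97,0.74,0],"claw": 1},
    {"delta_rot": [0,0,0],"offset": [0.97,0.74,0],"claw": 1},
    {"delta_rot": [0,0,0],"offset": [0.97,0.74,0],"claw": 1}
  ]
}}

```text
time_s: 3.15
tcp_pos: [0.5548, -0.1103, 0.3745]
ee_rot: [-0.0, 0.707, 0.707, -0.0]
wrist_force: [0.2, 0.3, 0.2]
grip_width: 0.0945
```

Run:
```python
from h import *
s=sense(); print(s['tcp_pos'])
im,s=grab('wrist','w1'); im2,_=grab('top','t1'); im3,_=grab('scene','s1')
cv2.imwrite('pics/w1b.png',cv2.resize(im,None,fx=1.5,fy=1.5,interpolation=cv2.INTER_CUBIC))
crop(im2,260,100,440,250,'t1b')
```

```text
[ 0.55476938 -0.11033404  0.37449291]
```

View pics/w1b.png

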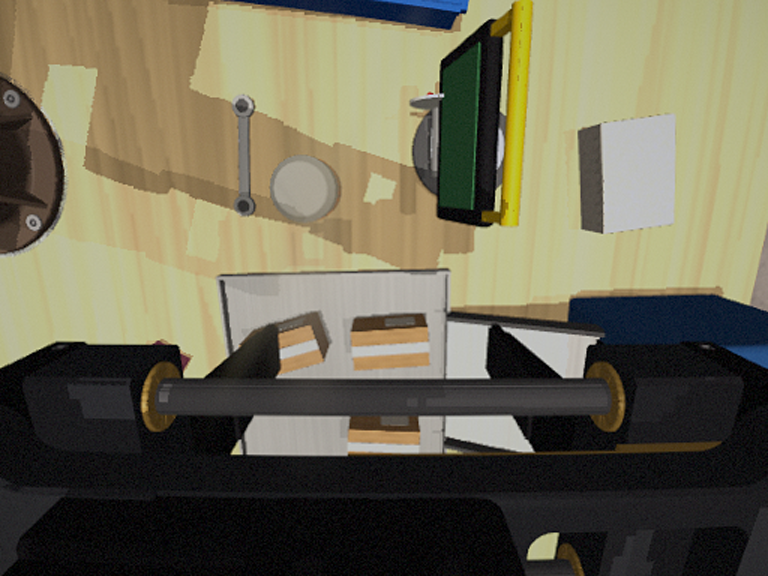

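View pics/t1.png

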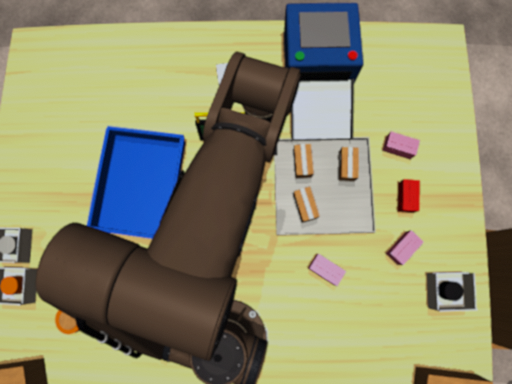

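View pics/s1.png

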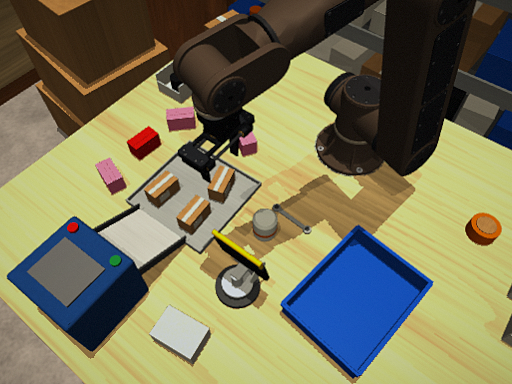

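Wrist view: the bar runs from (525,3) to (510,225) at 1.5x and the reader leans back. The top view now shows the whole tray, still with three cartons.

Run:
```python
from meas import *
np.set_printoptions(precision=4,suppress=True)
s=sense(); print(s['tcp_pos'],s['ee_rot'])
im=cv2.imread('pics/t1.png')
crop(im,265,125,385,245,'t1tray',5)
w=cv2.imread('pics/w1.png'); crop(w,265,0,365,160,'w1r',5)
def tri(ob):
    def res(P): return np.concatenate([(proj(P,c,s)-p).ravel() for c,p in ob])
    r=least_squares(res,[.65,0,.24]); return r.x,r.fun
a=up([(482,57),(690,57)],75,100,4); b=up([(358,285),(118,106)],190,210,5)
wr=up([(525,2),(510,224)],0,0,1.5)
for i in range(2):
    print(tri([('top',a[i]),('scene',b[i]),('wrist',wr[i])])); print(tri([('top',a[i]),('wrist',wr[i])]))
f=up([(415,152),(437,110),(440,195)],0,0,1.5); print(unproj(f,.0,'wrist',s),unproj(f,.015,'wrist',s))
```

```text
[ 0.5547 -0.1103  0.374 ] [-0.0004  0.7057  0.7085 -0.0003]
(array([0.6509, 0.0859, 0.237 ]), array([-1.7113, -0.513 , -0.6183, -0.272 , -0.2365,  0.2904]))
(array([0.6449, 0.0782, 0.256 ]), array([-0.1802, -0.8401, -0.2757,  0.0385]))
(array([ 0.6495, -0.065 ,  0.242 ]), array([-0.771 , -0.7362, -0.3654,  0.0747, -0.4108,  0.1679]))
(array([ 0.6573, -0.0666,  0.2181]), array([ 0.1635, -0.4135, -0.1671, -0.0814]))
[[ 0.5957  0.0075  0.    ]
 [ 0.6225  0.0588  0.    ]
 [ 0.6301 -0.0468  0.    ]] [[ 0.5945  0.0062  0.015 ]
 [ 0.6207  0.056   0.015 ]
 [ 0.628  -0.0466  0.015 ]]
```

View pics/w1r.png

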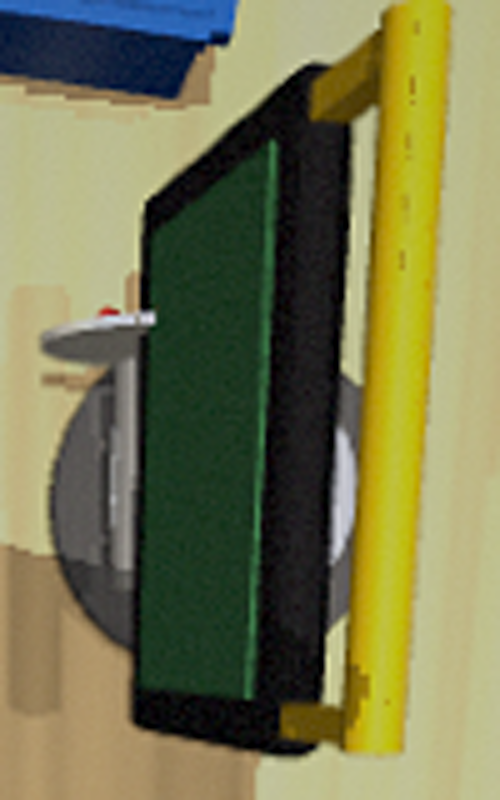

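View pics/t1tray.png

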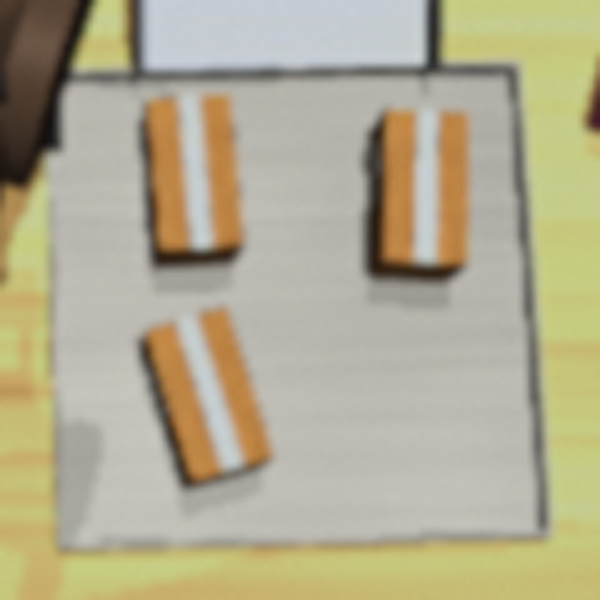

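Run:
```python
from meas import *
np.set_printoptions(precision=4,suppress=True)
s=sense()
W=up([(50,500),(60,440),(75,410),(70,590),(130,652),(365,400)],265,0,5)
T=up([(565,200),(580,210),(612,220),(645,213),(670,195),(682,170)],75,100,4)
S=up([(130,385),(350,385),(238,270),(240,490),(150,440),(190,478),(330,440)],190,210,5)
for z in (0,.01,.02,.03):
  out=[]
  for n,p in (('wrist',W),('top',T),('scene',S)):
    P=unproj(p,z,n,s)[:,:2]
    r=least_squares(lambda c:np.linalg.norm(P-c,axis=1)-.065,[.65,.01]); out+=[r.x,1e3*np.sqrt(np.mean(r.fun**2))]
  print(z,*out)
yt=up([(58,74),(515,68),(546,538),(58,548)],265,125,5); P=unproj(yt,.02,'top'); print(P,P.mean(0))
# interior mid: four corners outer; sizes
for i in range(4): print(np.linalg.norm(P[i]-P[i-1]))
tt=up([(130,107),(436,142),(366,560),(50,515)],75,100,4)
ts=np.array([(359,227),(432,283),(356,374),(283,302)],float)
ob=[('top',tt[0],1-1),('top',tt[1],1),('top',tt[2],2),('top',tt[3],3),('scene',ts[0],2),('scene',ts[1],3),('scene',ts[2],0),('scene',ts[3],1)]
print(fit(ob,.165,.125,.07,[.49,.295,-.12]));print(fit(ob[:4],.165,.125,.07,[.49,.295,-.12]));print(fit(ob[4:],.165,.125,.07,[.49,.295,-.12]))
```

```text
0 [0.6569 0.0105] 0.961042789884299 [0.6583 0.0067] 1.572349041476407 [0.6515 0.0066] 1.5165350568153497
0.01 [0.656  0.0092] 0.20144943167064774 [0.6557 0.0059] 1.64979163532324 [0.6541 0.0092] 1.4626110142371165
0.02 [0.6551 0.0079] 0.8743948584005091 [0.6532 0.0051] 1.7260208808156214 [0.6567 0.0118] 1.5708781881593625
0.03 [0.6542 0.0065] 1.744843126360439 [0.6507 0.0044] 1.8009738291237638 [0.6593 0.0143] 1.8117381929642835
[[ 0.6392 -0.1553  0.02  ]
 [ 0.6453 -0.4602  0.02  ]
 [ 0.3332 -0.4678  0.02  ]
 [ 0.3259 -0.1552  0.02  ]] [ 0.4859 -0.3096  0.02  ]
0.31335855687654895
0.30486498786877847
0.3122820680854575
0.31271333967189535
(array([ 0.4884,  0.2962, -0.1338]), array([[ 0.8097,  0.2953],
       [-1.8534,  0.918 ],
       [-2.5707, -1.8354],
       [-0.0122, -2.3881],
       [-0.8473, -1.0982],
       [-1.0639, -0.7111],
       [ 1.25  , -1.6024],
       [-0.514 , -0.3747]]))
(array([ 0.4857,  0.293 , -0.1221]), array([[ 1.0485,  1.4162],
       [-1.4038,  1.2066],
       [-0.8923, -1.3382],
       [ 1.3935, -0.9849]]))
(array([ 0.4904,  0.2982, -0.1428]), array([[ 0.0364, -0.2106],
       [-0.4508,  0.8792],
       [ 0.7827, -0.5169],
       [-0.4519, -0.0452]]))
```

Emit:
{"method": "drive_tool", "body": {
  "motion": [
    {"delta_rot": [0,0,0],"offset": [0.95,0.76,0],"claw": 1},
    {"delta_rot": [0,0,0],"offset": [0.95,0.76,0],"claw": 1},
    {"delta_rot": [0,0,0],"offset": [0.95,0.76,0],"claw": 1},
    {"delta_rot": [0,0,0],"offset": [0.95,0.76,0],"claw": 1},
    {"delta_rot": [0,0,0],"offset": [0.95,0.76,0],"claw": 1},
    {"delta_rot": [0,0,0],"offset": [0,0,0.8],"claw": 1},
    {"delta_rot": [0,0,0],"offset": [0,0,0.8],"claw": 1},
    {"delta_rot": [0,0,0],"offset": [0,0,0.4],"claw": 1},
    {"delta_rot": [0,0,0],"offset": [0,0,0],"claw": 1}
  ]
}}

```text
time_s: 4.05
tcp_pos: [0.6481, 0.0063, 0.3223]
ee_rot: [-0.002, 0.707, 0.707, -0.001]
wrist_force: [-0.1, -0.6, -0.8]
grip_width: 0.0949
```

Run:
```python
from h import *
im,s=grab('wrist','w2'); print(s['tcp_pos'],s['ee_rot']); grab('scene','s2')
g=s['tcp_pos']; print(proj([[.65,.009,.24],[.65,.074,.24],[.65,-.056,.24],g],'wrist',s))
```

```text
[0.64810117 0.00628831 0.32230293] [-0.00150033  0.7070438   0.70716676 -0.00140712]
[[257.35660448 196.90954066]
 [257.50748181 128.62562821]
 [257.2121234  257.16050834]
 [255.08838567 231.84586465]]
```

View pics/w2.png

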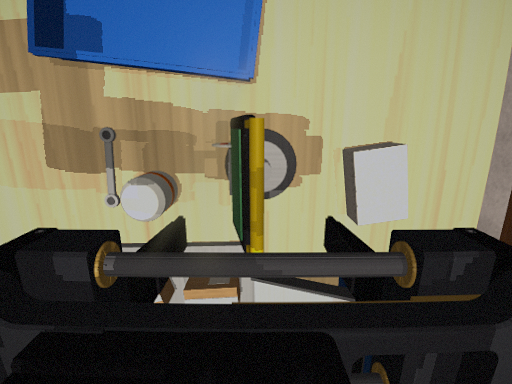

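View pics/s2.png

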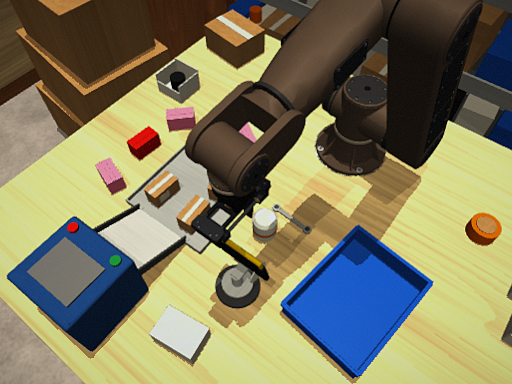

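The bar lies at column 257, just as predicted and between the open fingers. Next: lower and pinch.

Emit:
{"method": "drive_tool", "body": {
  "motion": [
    {"delta_rot": [0,0,0],"offset": [0.1,0.08,0.8],"claw": 1},
    {"delta_rot": [0,0,0],"offset": [0,0,0.8],"claw": 1},
    {"delta_rot": [0,0,0],"offset": [0,0,0.8],"claw": 1},
    {"delta_rot": [0,0,0],"offset": [0,0,0.8],"claw": 1},
    {"delta_rot": [0,0,0],"offset": [0,0,0.8],"claw": 1},
    {"delta_rot": [0,0,0],"offset": [0,0,0],"claw": 0.5},
    {"delta_rot": [0,0,0],"offset": [0,0,0],"claw": 0.3},
    {"delta_rot": [0,0,0],"offset": [0,0,0],"claw": 0},
    {"delta_rot": [0,0,0],"offset": [0,0,0],"claw": 0},
    {"delta_rot": [0,0,0],"offset": [0,0,0],"claw": 0},
    {"delta_rot": [0,0,0],"offset": [0,0,0],"claw": 0},
    {"delta_rot": [0,0,0],"offset": [0,0,0],"claw": 0}
  ]
}}

```text
time_s: 5.15
tcp_pos: [0.6511, 0.0096, 0.2252]
ee_rot: [0.0, 0.707, 0.707, 0.0]
wrist_force: [-0.8, 0.2, -0.2]
grip_width: 0.0537
```

Run:
```python
from h import *
s=sense(); print(s)
im=cv2.imread('pics/w2.png'); crop(im,210,105,310,215,'w2f',5)
```

```text
{'time_s': 5.15, 'joint_pos': array([-8.66208832e-02,  5.19222602e-01,  1.47761046e+00, -1.23319572e-04,
        1.14394731e+00, -8.76130337e-02]), 'qd': array([-0.00116473,  0.00470941,  0.00435885, -0.00050454, -0.00155167,
       -0.00245728]), 'joint_efforts': array([-2.63503497e-02, -6.41757703e+01, -2.68221563e+01,  7.11515592e-02,
        4.83108941e-02, -1.07203157e-04]), 'tcp_pos': array([0.65111305, 0.0095759 , 0.22519763]), 'ee_rot': array([3.47173814e-04, 7.06737813e-01, 7.07475438e-01, 2.18110107e-04]), 'wrist_force': array([-0.77659833,  0.2484024 , -0.16558569]), 'moment': array([-0.00158949, -0.1814118 ,  0.02283796]), 'grip_width': 0.053679216592641}
```

View pics/w2f.png

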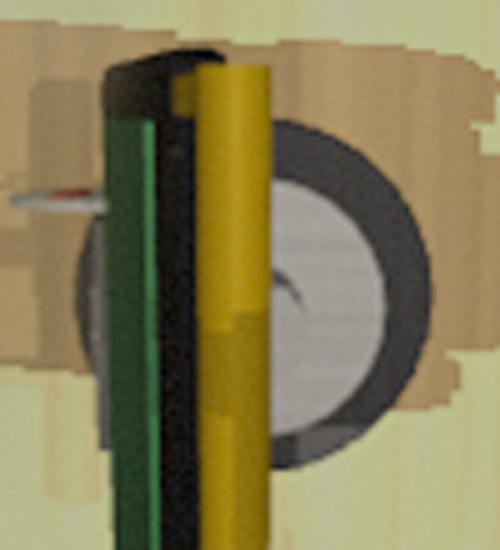

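Emit:
{"method": "drive_tool", "body": {
  "motion": [
    {"delta_rot": [0,0,0],"offset": [0,0,0],"claw": 0},
    {"delta_rot": [0,0,0],"offset": [0,0,0],"claw": 0},
    {"delta_rot": [0,0,0],"offset": [0,0,0],"claw": 0},
    {"delta_rot": [0,0,0],"offset": [0,0,0],"claw": 0},
    {"delta_rot": [0,0,0],"offset": [0,0,0],"claw": 0},
    {"delta_rot": [0,0,0],"offset": [0,0,0],"claw": 0},
    {"delta_rot": [0,0,0],"offset": [0,0,0],"claw": 0},
    {"delta_rot": [0,0,0],"offset": [0,0,0],"claw": 0}
  ]
}}

```text
time_s: 5.82
tcp_pos: [0.6508, 0.0096, 0.2245]
ee_rot: [-0.0, 0.707, 0.707, -0.0]
wrist_force: [-2.1, 0.2, -0.4]
grip_width: 0.0136
```

Run:
```python
from h import *
s=sense(); print(s['wrist_force'],s['moment'])
s0=dict(tcp_pos=np.array([.6481,.00629,.3223]),ee_rot=[-.0015,.70704,.70717,-.0014])
for z in (0,.01,.02): print(unproj([260.8,163.8],z,'wrist',s0))
```

```text
[-2.10143006  0.21731874 -0.36553425] [-0.03053226  0.1953653   0.01337417]
[[0.65744105 0.00856559 0.        ]]
[[0.65726413 0.00993815 0.01      ]]
[[0.65708722 0.01131071 0.02      ]]
```

Emit:
{"method": "drive_tool", "body": {
  "motion": [
    {"delta_rot": [0,0,0],"offset": [0,-0.38,-0.07],"claw": 0},
    {"delta_rot": [0,0,0],"offset": [0,-0.38,-0.05],"claw": 0},
    {"delta_rot": [0,0,0],"offset": [0,-0.386,-0.026],"claw": 0},
    {"delta_rot": [0,0,0],"offset": [0,-0.386,0],"claw": 0},
    {"delta_rot": [0,0,0],"offset": [0,-0.384,0.02],"claw": 0},
    {"delta_rot": [0,0,0],"offset": [0,-0.383,0.045],"claw": 0},
    {"delta_rot": [0,0,0],"offset": [0,-0.38,0.07],"claw": 0},
    {"delta_rot": [0,0,0],"offset": [0,-0.375,0.093],"claw": 0},
    {"delta_rot": [0,0,0],"offset": [0,-0.368,0.116],"claw": 0},
    {"delta_rot": [0,0,0],"offset": [0,-0.36,0.139],"claw": 0},
    {"delta_rot": [0,0,0],"offset": [0,-0.35,0.16],"claw": 0},
    {"delta_rot": [0,0,0],"offset": [0,-0.34,0.183],"claw": 0},
    {"delta_rot": [0,0,0],"offset": [0,0,0],"claw": 0},
    {"delta_rot": [0,0,0],"offset": [0,0,0],"claw": 0}
  ]
}}

```text
time_s: 6.98
tcp_pos: [0.5373, 0.0096, 0.2073]
ee_rot: [-0.001, 0.707, 0.707, -0.001]
wrist_force: [-5.2, 0.7, 3.9]
grip_width: 0.013
```

Run:
```python
from h import *
s=sense(); print(s['tcp_pos'],s['wrist_force'],s['moment'],s['ee_rot'])
im,s=grab('wrist','w3');im,s=grab('scene','s3'); crop(im,170,180,320,320,'s3b',5)
```

```text
[0.53732386 0.00964324 0.20733826] [-5.16839936  0.6722739   3.87751898] [0.19551738 0.83317121 0.08346146] [-0.00142317  0.70674145  0.70746939 -0.0012468 ]
```

View pics/s3b.png

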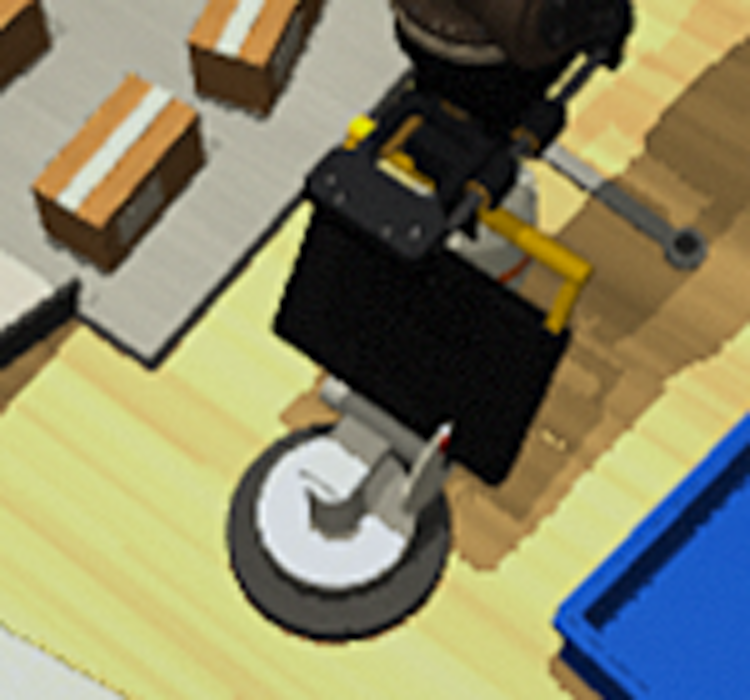

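View pics/w3.png

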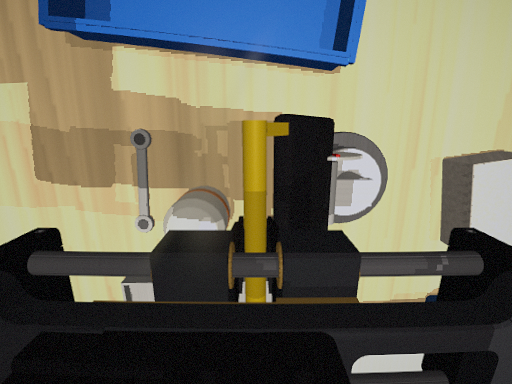

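The reader is tilted forward and the dial can be seen beside the panel. Now the swivel.

Emit:
{"method": "drive_tool", "body": {
  "motion": [
    {"delta_rot": [0,0,1],"offset": [0.38,0.015,0],"claw": 0},
    {"delta_rot": [0,0,1],"offset": [0.38,0.015,0],"claw": 0},
    {"delta_rot": [0,0,1],"offset": [0.38,0.015,0],"claw": 0},
    {"delta_rot": [0,0,1],"offset": [0.38,0.015,0],"claw": 0},
    {"delta_rot": [0,0,1],"offset": [0.38,0.015,0],"claw": 0},
    {"delta_rot": [0,0,1],"offset": [0.38,0.015,0],"claw": 0},
    {"delta_rot": [0,0,1],"offset": [0.38,0.015,0],"claw": 0},
    {"delta_rot": [0,0,1],"offset": [0.38,0.015,0],"claw": 0},
    {"delta_rot": [0,0,1],"offset": [0.38,0.015,0],"claw": 0},
    {"delta_rot": [0,0,1],"offset": [0.38,0.015,0],"claw": 0},
    {"delta_rot": [0,0,1],"offset": [0.38,0.015,0],"claw": 0},
    {"delta_rot": [0,0,1],"offset": [0.38,0.015,0],"claw": 0},
    {"delta_rot": [0,0,1],"offset": [0.38,0.015,0],"claw": 0},
    {"delta_rot": [0,0,0],"offset": [0,0,0],"claw": 0},
    {"delta_rot": [0,0,0],"offset": [0,0,0],"claw": 0}
  ]
}}

```text
time_s: 8.33
tcp_pos: [0.5977, 0.1122, 0.2076]
ee_rot: [-0.0, 0.965, 0.264, -0.0]
wrist_force: [-0.6, 1.4, 3.5]
grip_width: 0.0132
```

Run:
```python
from h import *
s=sense(); print(s['tcp_pos'],s['wrist_force'],s['moment'],quat(s['ee_rot']).as_matrix())
print(np.degrees(np.arctan2(*(s['tcp_pos'][:2]-[.6565,.0095])[::-1])), np.linalg.norm(s['tcp_pos'][:2]-[.6565,.0095]))
im,s=grab('wrist','w4');im,s=grab('scene','s4'); crop(im,190,180,340,320,'s4b',5); im,s=grab('top','t4')
```

```text
[0.59767345 0.11221896 0.20764068] [-0.62002381  1.43898266  3.47035298] [ 0.23039173  0.10070338 -0.11208331] [[ 8.60562587e-01  5.09344565e-01 -3.84191447e-04]
 [ 5.09344615e-01 -8.60562643e-01  3.73411951e-05]
 [-3.11601273e-04 -2.27820280e-04 -9.99999926e-01]]
119.7995152793473 0.11837123228355553
```

View pics/s4b.png

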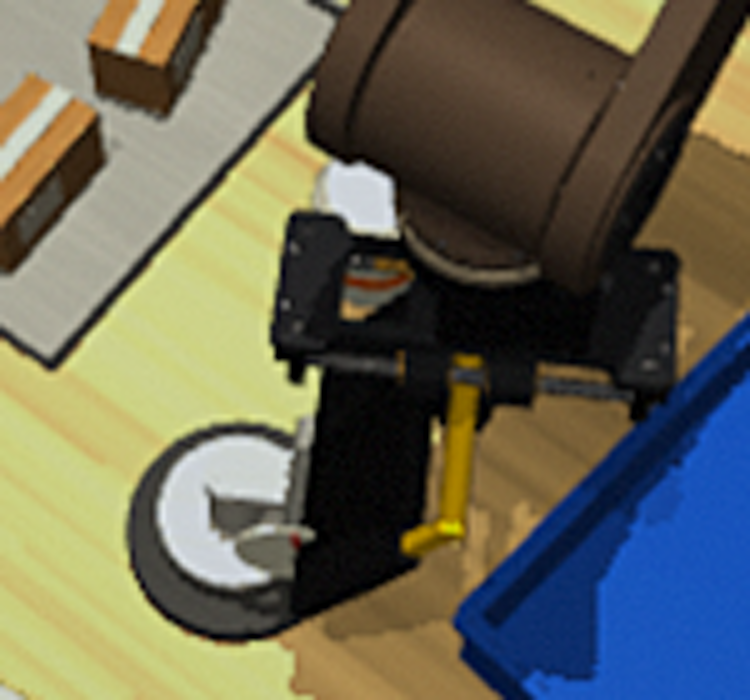

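View pics/w4.png

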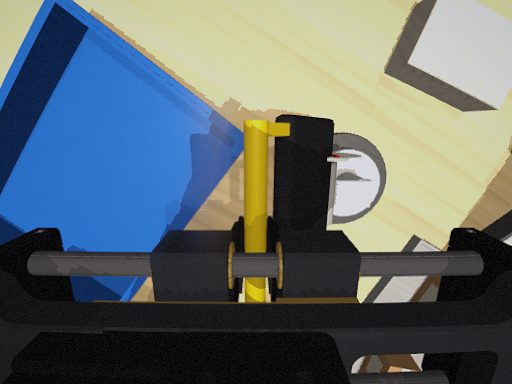

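Facing angle is about -59.5° and tilt about 30°. Releasing and rising straight up.

Emit:
{"method": "drive_tool", "body": {
  "motion": [
    {"delta_rot": [0,0,0],"offset": [0,0,0],"claw": 0.5},
    {"delta_rot": [0,0,0],"offset": [0,0,0],"claw": 0.5},
    {"delta_rot": [0,0,0],"offset": [0,0,0],"claw": 0.5},
    {"delta_rot": [0,0,0],"offset": [0,0,0],"claw": 0.5},
    {"delta_rot": [0,0,0],"offset": [0,0,0],"claw": 0.5},
    {"delta_rot": [0,0,0],"offset": [0,0,0],"claw": 0.5},
    {"delta_rot": [0,0,0],"offset": [0,0,-0.5],"claw": 0.5},
    {"delta_rot": [0,0,0],"offset": [0,0,-0.8],"claw": 0.5},
    {"delta_rot": [0,0,0],"offset": [0,0,-1],"claw": 0.5},
    {"delta_rot": [0,0,0],"offset": [0,0,-1],"claw": 0.7},
    {"delta_rot": [0,0,0],"offset": [0,0,-1],"claw": 0.7},
    {"delta_rot": [0,0,0],"offset": [0,0,-1],"claw": 0.7},
    {"delta_rot": [0,0,0],"offset": [0,0,0],"claw": 0.7}
  ]
}}

```text
time_s: 9.57
tcp_pos: [0.5988, 0.1122, 0.3451]
ee_rot: [0.001, 0.965, 0.263, 0.004]
wrist_force: [0.8, -0.5, -0.0]
grip_width: 0.065
```

```bash
cat > rd.py <<'E'
from meas import *
import sys
np.set_printoptions(precision=4,suppress=True)
def go(n):
    im,s=grab('wrist','w'+n); print(s['tcp_pos'],s['ee_rot'],s['time_s'])
    cv2.imwrite(f'pics/w{n}b.png',cv2.resize(im,None,fx=1.5,fy=1.5,interpolation=cv2.INTER_CUBIC))
    im,_=grab('scene','s'+n); crop(im,190,180,340,320,f's{n}b',5); grab('top','t'+n)
go(sys.argv[1])
E
python3 rd.py 5
```

```text
[0.5988 0.1122 0.3451] [0.0007 0.9648 0.2629 0.0036] 9.5667
```

View pics/w5b.png

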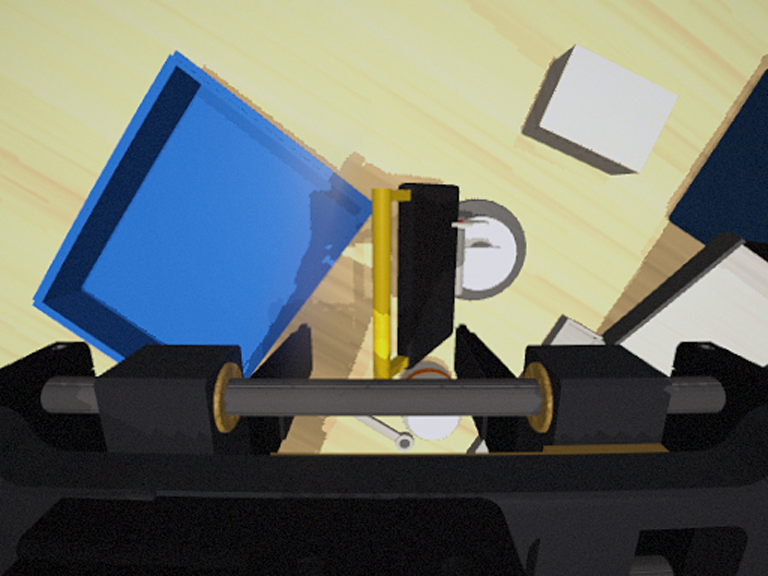

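View pics/s5b.png

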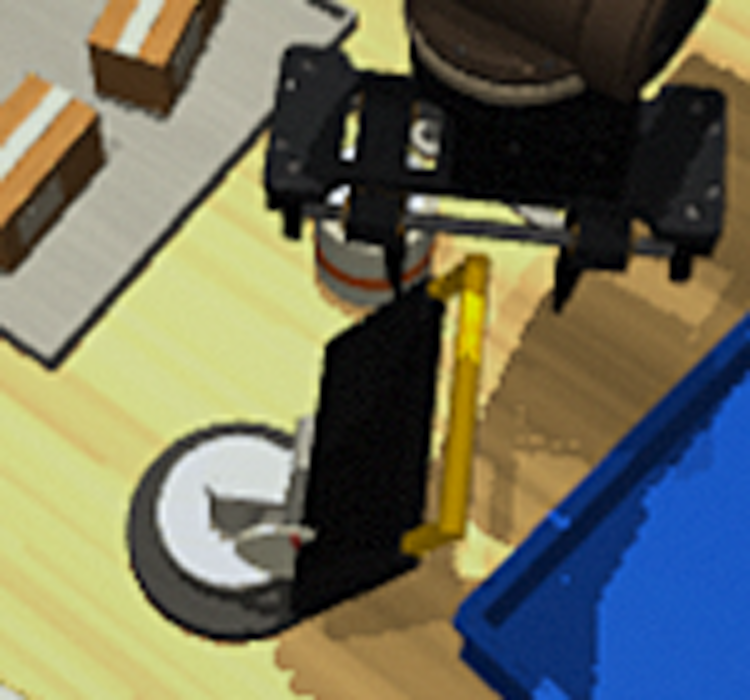

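The reader stays put and the bar is still lined up at column 254. Rechecking the cartons in the new top picture.

```bash
cat > cart.py <<'E'
from meas import *
np.set_printoptions(precision=4,suppress=True)
def cartons(im,cam,s=None,z=.064):
    hsv=cv2.cvtColor(im,cv2.COLOR_BGR2HSV)
    m=cv2.inRange(hsv,(8,110,130),(18,255,255))
    m=cv2.morphologyEx(m,cv2.MORPH_CLOSE,np.ones((5,5)))
    n,l,st,ce=cv2.connectedComponentsWithStats(m)
    out=[]
    for i in range(1,n):
        if st[i,4]<120: continue
        c,_=cv2.findContours((l==i).astype(np.uint8),cv2.RETR_EXTERNAL,cv2.CHAIN_APPROX_NONE)
        P=unproj(c[0].reshape(-1,2),z,cam,s)[:,:2]
        (cx,cy),(w,h),a=cv2.minAreaRect((P*1000).astype(np.float32))
        if w<h: w,h,a=h,w,a-90
        a=(a+90)%180-90
        out.append((cx/1000,cy/1000,w/1000,h/1000,a))
    return out
if __name__=='__main__':
    import sys
    im=cv2.imread('pics/'+sys.argv[1]+'.png')
    for o in cartons(im,sys.argv[2],z=float(sys.argv[3])): print(np.array(o))
E
for f in t1 t5; do echo $f; python3 cart.py $f top .064; done
cat > plan.py <<'E'
from h import *
import sys
# plan.py x y z alpha [from x y z alpha] : turn (rows of <=1), shift in tool frame after turn
def plan(tg,src=None):
    if src is None:
        s=sense(); Rm=quat(s['ee_rot']).as_matrix(); src=[*s['tcp_pos'],np.degrees(np.arctan2(Rm[1,0],Rm[0,0]))]; print('src',np.round(src,4),'tilt',np.round(Rm[2,:2],4))
    d=np.array(tg[:3])-src[:3]; da=(tg[3]-src[3]+180)%360-180
    a=np.radians(tg[3]); tx=np.array([np.cos(a),np.sin(a)]); ty=np.array([np.sin(a),-np.cos(a)])
    print('turn units z',-np.radians(da)/.08,' shift units after turn x %.2f y %.2f z %.2f'%(d[:2]@tx/.025,d[:2]@ty/.025,-d[2]/.025))
v=[float(x) for x in sys.argv[1:]]
plan(v[:4],v[4:] or None)
E
python3 plan.py .5606 -.24 .2 3.3
```

```text
t1
[ 0.5599 -0.2225  0.0959  0.0185  4.3542]
[ 0.5624 -0.2583  0.0981  0.015   4.1814]
[ 0.5531 -0.3713  0.0982  0.0161 -1.9779]
[ 0.5515 -0.4049  0.0955  0.0129 -2.1745]
[ 0.4238 -0.265   0.0973  0.015  16.5394]
[ 0.4129 -0.2309  0.098   0.0178 16.3962]
[  0.1468   0.6981   0.0607   0.0538 -87.3523]
[ 0.0364  0.4968  0.0847  0.0547 63.4914]
[ -0.1316   0.6695   0.0841   0.0496 -85.1743]
[-0.1174 -0.7137  0.2047  0.0239 87.4795]
t5
[ 0.5601 -0.2227  0.0962  0.0182  4.3542]
[ 0.5624 -0.2583  0.0981  0.015   4.1814]
[ 0.5545 -0.3714  0.0954  0.0161 -1.8639]
[ 0.5515 -0.4049  0.0955  0.0129 -2.1745]
[  0.5222   0.0773   0.1511   0.0738 -75.4792]
[ 0.4238 -0.265   0.0973  0.015  16.1837]
[ 0.4135 -0.2313  0.0971  0.0174 16.7582]
[  0.3589   0.1      0.1039   0.0623 -89.5711]
[ -0.1316   0.6695   0.0841   0.0496 -85.1743]
[-0.1174 -0.7137  0.2046  0.0239 87.4795]
src [ 0.5974  0.112   0.3395 30.4723] tilt [-0.0006 -0.0002]
turn units z 5.928070238415247  shift units after turn x -2.28 y 13.97 z 5.58
```

View pics/t5.png

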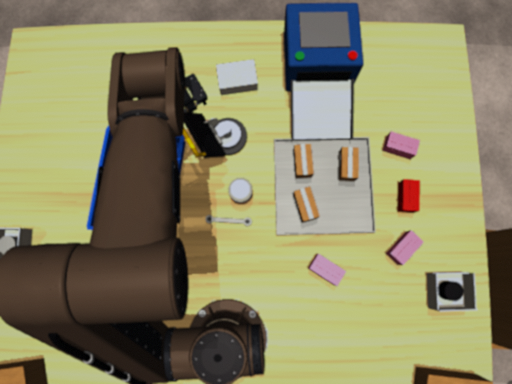

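Emit:
{"method": "drive_tool", "body": {
  "motion": [
    {"delta_rot": [0,0,0.96],"offset": [0,0,0],"claw": 0.95},
    {"delta_rot": [0,0,0.96],"offset": [0,0,0],"claw": 0.95},
    {"delta_rot": [0,0,0.96],"offset": [0,0,0],"claw": 0.95},
    {"delta_rot": [0,0,0.96],"offset": [0,0,0],"claw": 0.95},
    {"delta_rot": [0,0,0.96],"offset": [0,0,0],"claw": 0.95},
    {"delta_rot": [0,0,0.96],"offset": [0,0,0],"claw": 0.95},
    {"delta_rot": [0,0,0],"offset": [-0.18,1,0],"claw": 0.95},
    {"delta_rot": [0,0,0],"offset": [-0.18,1,0],"claw": 0.95},
    {"delta_rot": [0,0,0],"offset": [-0.18,1,0],"claw": 0.95},
    {"delta_rot": [0,0,0],"offset": [-0.18,1,0],"claw": 0.95},
    {"delta_rot": [0,0,0],"offset": [-0.18,1,0],"claw": 0.95},
    {"delta_rot": [0,0,0],"offset": [-0.18,1,0.5],"claw": 0.95},
    {"delta_rot": [0,0,0],"offset": [-0.18,1,0.5],"claw": 0.95},
    {"delta_rot": [0,0,0],"offset": [-0.18,1,0.5],"claw": 0.95},
    {"delta_rot": [0,0,0],"offset": [-0.18,1,0.5],"claw": 0.95},
    {"delta_rot": [0,0,0],"offset": [-0.18,1,0.8],"claw": 0.95},
    {"delta_rot": [0,0,0],"offset": [-0.18,1,0.8],"claw": 0.95},
    {"delta_rot": [0,0,0],"offset": [-0.18,1,0.8],"claw": 0.95},
    {"delta_rot": [0,0,0],"offset": [-0.18,1,0.8],"claw": 0.95},
    {"delta_rot": [0,0,0],"offset": [-0.18,0.95,0],"claw": 0.95}
  ]
}}

```text
time_s: 11.38
tcp_pos: [0.5575, -0.2406, 0.2048]
ee_rot: [-0.002, 0.999, 0.035, -0.003]
wrist_force: [0.0, -0.3, -0.1]
grip_width: 0.0903
```

```bash
python3 rd.py 6;  python3 plan.py .561 -.2405 .15 4.2; for f in t6; do python3 cart.py $f top .064; done
```

```text
[ 0.5575 -0.2406  0.2048] [-0.002   0.9994  0.0354 -0.0034] 11.3833
src [ 0.5588 -0.2413  0.2083  3.9324] tilt [-0.0024 -0.0015]
turn units z -0.058385613436938474  shift units after turn x 0.09 y -0.02 z 2.33
[ 0.5497 -0.3712  0.0917  0.0161 -1.9747]
[ 0.5515 -0.4049  0.0955  0.0129 -2.1745]
[0.16   0.0812 0.12   0.0511 8.5651]
[  0.1469   0.6979   0.06     0.0543 -85.4571]
[  0.0507   0.488    0.087    0.0848 -70.037 ]
[ -0.1315   0.6695   0.0842   0.0497 -85.1743]
[-0.1174 -0.7124  0.2073  0.024  87.4889]
```

View pics/w6b.png

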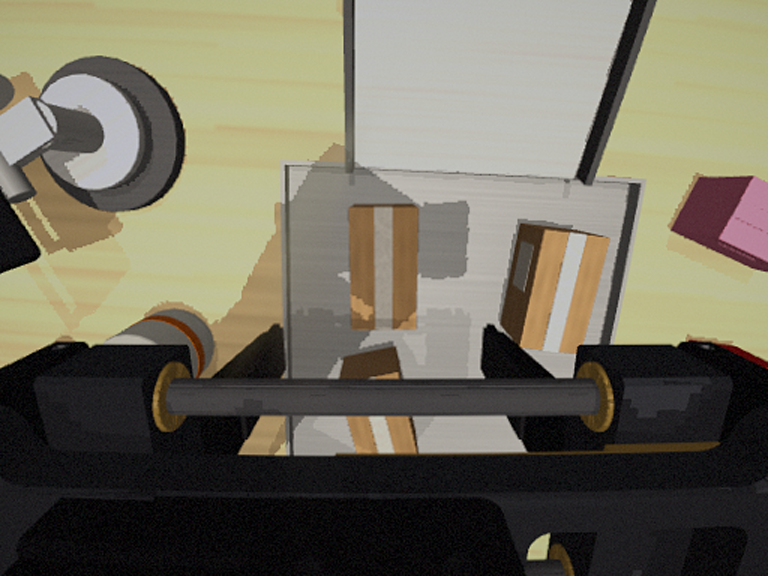

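View pics/s6b.png

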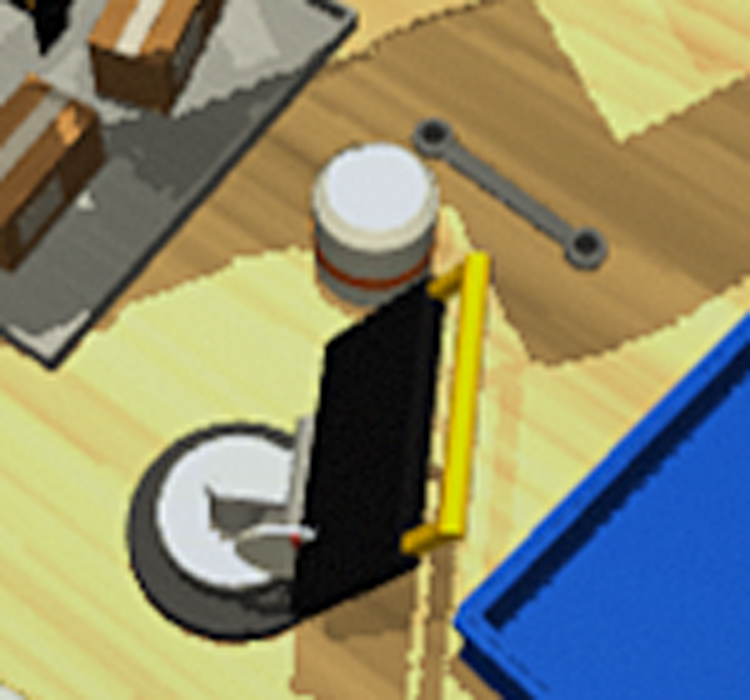

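View pics/t6.png

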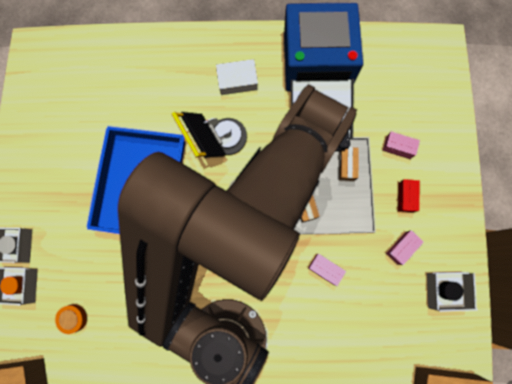

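Run:
```python
from meas import *
s=dict(tcp_pos=np.array([.5575,-.2406,.2048]),ee_rot=[-.002,.9994,.0354,-.0034])
P=unproj(up([(349,206),(418,206),(417,328),(349,330)],0,0,1.5),.064,'wrist',s);print(P,P.mean(0))
# reader check with clean scene/top
def tri(ob):
    r=least_squares(lambda P:np.concatenate([(proj(P,c)-p).ravel() for c,p in ob]),[.6,.1,.23]); return r.x,r.fun
im=cv2.imread('pics/t6.png'); crop(im,160,100,260,175,'t6r',7)
```

```text
[[ 0.61267843 -0.21080915  0.064     ]
 [ 0.61639367 -0.26317361  0.064     ]
 [ 0.51845107 -0.27147192  0.064     ]
 [ 0.51267317 -0.21574155  0.064     ]] [ 0.56504909 -0.24029906  0.064     ]
```

View pics/t6r.png

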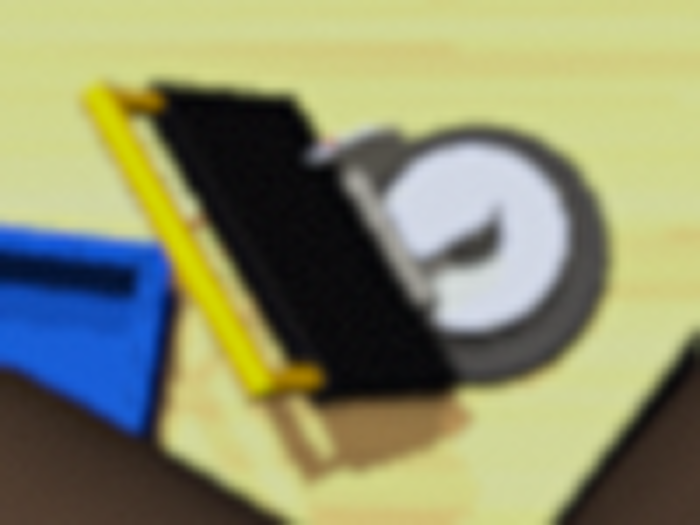

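Emit:
{"method": "drive_tool", "body": {
  "motion": [
    {"delta_rot": [0,0,0],"offset": [0,0,0.8],"claw": 0.95},
    {"delta_rot": [0,0,0],"offset": [0,0,0.8],"claw": 0.95},
    {"delta_rot": [0,0,0],"offset": [0,0,0.8],"claw": 0.95},
    {"delta_rot": [0,0,0],"offset": [0,0,0],"claw": 0.95}
  ]
}}

```text
time_s: 11.87
tcp_pos: [0.5582, -0.2384, 0.1466]
ee_rot: [-0.002, 0.999, 0.036, -0.002]
wrist_force: [-0.2, 0.4, -0.9]
grip_width: 0.0905
```

Emit:
{"method": "drive_tool", "body": {
  "motion": [
    {"delta_rot": [0,0,0],"offset": [0.16,0.05,0.8],"claw": 0.95},
    {"delta_rot": [0,0,0],"offset": [0,0,0.8],"claw": 0.95},
    {"delta_rot": [0,0,0],"offset": [0,0,0.8],"claw": 0.95},
    {"delta_rot": [0,0,0],"offset": [0,0,0.8],"claw": 0.95},
    {"delta_rot": [0,0,0],"offset": [0,0,0.8],"claw": 0.95},
    {"delta_rot": [0,0,0],"offset": [0,0,0.8],"claw": 0.95},
    {"delta_rot": [0,0,0],"offset": [0,0,0],"claw": 0.95},
    {"delta_rot": [0,0,0],"offset": [0,0,0],"claw": 0.4},
    {"delta_rot": [0,0,0],"offset": [0,0,0],"claw": 0.4},
    {"delta_rot": [0,0,0],"offset": [0,0,0],"claw": 0.4},
    {"delta_rot": [0,0,0],"offset": [0,0,0],"claw": 0.4},
    {"delta_rot": [0,0,0],"offset": [0,0,0],"claw": 0.4},
    {"delta_rot": [0,0,0],"offset": [0,0,0],"claw": 0.4},
    {"delta_rot": [0,0,0],"offset": [0,0,0],"claw": 0.4},
    {"delta_rot": [0,0,0],"offset": [0,0,0],"claw": 0.4},
    {"delta_rot": [0,0,0],"offset": [0,0,0],"claw": 0.4}
  ]
}}

```text
time_s: 13.2
tcp_pos: [0.5639, -0.2413, 0.0307]
ee_rot: [0.0, 0.999, 0.035, 0.0]
wrist_force: [-1.1, 1.0, 6.4]
grip_width: 0.0539
```

Run:
```python
from meas import *
def tri(ob):
    r=least_squares(lambda P:np.concatenate([(proj(P,c)-p).ravel() for c,p in ob]),[.6,.1,.23]); return r.x,r.fun
a=up([(98,92),(258,385)],160,100,7); b=up([(453,537),(480,262)],190,180,5)
for i in range(2): print(tri([('top',a[i]),('scene',b[i])]))
print(unproj(up([(477,255)],160,100,7),.01,'top'))
print(unproj(up([(235,530)],190,180,5),.01,'scene'))
```

```text
(array([0.65880654, 0.14864982, 0.21933778]), array([-0.55870154,  0.31045035, -0.51735019, -0.05261181]))
(array([0.5328191 , 0.07553165, 0.22452144]), array([-0.25862667,  0.14442624, -0.26585265, -0.02695786]))
[[0.65373872 0.00698352 0.01      ]]
[[0.65788723 0.00827132 0.01      ]]
```

Gripped at 53.9 mm. From the clean pictures, the reader's facing angle is about -60° and its tilt about 30–31°. Lifting high enough to clear the reader while turning.

Emit:
{"method": "drive_tool", "body": {
  "motion": [
    {"delta_rot": [0,0,0],"offset": [0,0,-0.3],"claw": 0.4},
    {"delta_rot": [0,0,0],"offset": [0,0,-0.8],"claw": 0.4},
    {"delta_rot": [0,0,0],"offset": [0,0,-1],"claw": 0.4},
    {"delta_rot": [0,0,0],"offset": [0,0,-1],"claw": 0.4},
    {"delta_rot": [0,0,-1],"offset": [0,0,-0.6],"claw": 0.4},
    {"delta_rot": [0,0,-1],"offset": [0,0,-0.6],"claw": 0.4},
    {"delta_rot": [0,0,-1],"offset": [0,0,-0.6],"claw": 0.4},
    {"delta_rot": [0,0,-1],"offset": [0,0,-0.6],"claw": 0.4},
    {"delta_rot": [0,0,-1],"offset": [0,0,-0.6],"claw": 0.4},
    {"delta_rot": [0,0,-1],"offset": [0,0,-0.6],"claw": 0.4},
    {"delta_rot": [0,0,-1],"offset": [0,0,-0.6],"claw": 0.4},
    {"delta_rot": [0,0,-1],"offset": [0,0,-0.6],"claw": 0.4},
    {"delta_rot": [0,0,-1],"offset": [0,0,-0.6],"claw": 0.4},
    {"delta_rot": [0,0,-1],"offset": [0,0,-0.6],"claw": 0.4},
    {"delta_rot": [0,0,-1],"offset": [0,0,-0.6],"claw": 0.4},
    {"delta_rot": [0,0,-1],"offset": [0,0,-0.6],"claw": 0.4},
    {"delta_rot": [0,0,-1],"offset": [0,0,-0.6],"claw": 0.4},
    {"delta_rot": [0,0,-1],"offset": [0,0,-0.6],"claw": 0.4},
    {"delta_rot": [0,0,-1],"offset": [0,0,0],"claw": 0.4},
    {"delta_rot": [0,0,-1],"offset": [0,0,0],"claw": 0.4}
  ]
}}

```text
time_s: 14.87
tcp_pos: [0.5636, -0.2412, 0.3188]
ee_rot: [0.001, 0.779, 0.627, 0.0]
wrist_force: [-0.5, 0.2, -2.1]
grip_width: 0.0538
```

```bash
python3 rd.py 7; python3 plan.py .586 .3126 .34 82.4
```

```text
[ 0.5636 -0.2412  0.3188] [0.0007 0.7792 0.6268 0.0002] 14.8667
src [ 0.5634 -0.2411  0.3177 77.2853] tilt [-0.     -0.0004]
turn units z -1.1158648890690666  shift units after turn x 22.07 y -2.03 z -0.89
```

View pics/w7b.png

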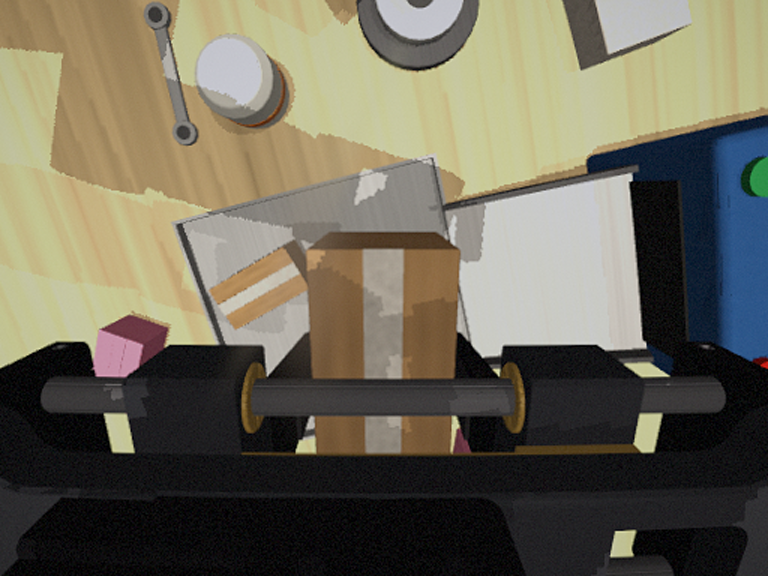

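View pics/s7.png

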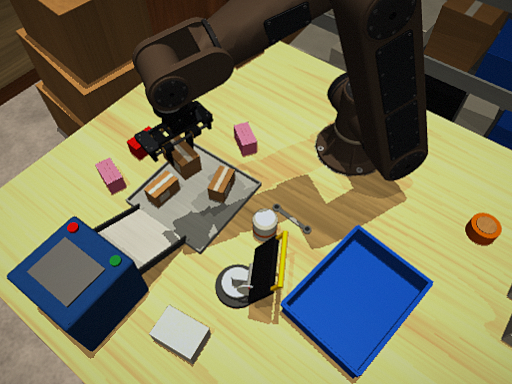

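Emit:
{"method": "drive_tool", "body": {
  "motion": [
    {"delta_rot": [0,0,-0.56],"offset": [0,0,-0.4],"claw": 0.4},
    {"delta_rot": [0,0,-0.56],"offset": [0,0,-0.4],"claw": 0.4},
    {"delta_rot": [0,0,0],"offset": [1,-0.09,0],"claw": 0.4},
    {"delta_rot": [0,0,0],"offset": [1,-0.09,0],"claw": 0.4},
    {"delta_rot": [0,0,0],"offset": [1,-0.09,0],"claw": 0.4},
    {"delta_rot": [0,0,0],"offset": [1,-0.09,0],"claw": 0.4},
    {"delta_rot": [0,0,0],"offset": [1,-0.09,0],"claw": 0.4},
    {"delta_rot": [0,0,0],"offset": [1,-0.09,0],"claw": 0.4},
    {"delta_rot": [0,0,0],"offset": [1,-0.09,0],"claw": 0.4},
    {"delta_rot": [0,0,0],"offset": [1,-0.09,0],"claw": 0.4},
    {"delta_rot": [0,0,0],"offset": [1,-0.09,0],"claw": 0.4},
    {"delta_rot": [0,0,0],"offset": [1,-0.09,0],"claw": 0.4},
    {"delta_rot": [0,0,0],"offset": [1,-0.09,0],"claw": 0.4},
    {"delta_rot": [0,0,0],"offset": [1,-0.09,0],"claw": 0.4},
    {"delta_rot": [0,0,0],"offset": [1,-0.09,0],"claw": 0.4},
    {"delta_rot": [0,0,0],"offset": [1,-0.09,0],"claw": 0.4},
    {"delta_rot": [0,0,0],"offset": [1,-0.09,0],"claw": 0.4},
    {"delta_rot": [0,0,0],"offset": [1,-0.09,0],"claw": 0.4},
    {"delta_rot": [0,0,0],"offset": [1,-0.09,0],"claw": 0.4},
    {"delta_rot": [0,0,0],"offset": [1,-0.09,0],"claw": 0.4}
  ]
}}

```text
time_s: 16.68
tcp_pos: [0.5817, 0.2114, 0.3374]
ee_rot: [-0.0, 0.753, 0.658, -0.0]
wrist_force: [0.5, 0.2, -2.0]
grip_width: 0.0539
```

Emit:
{"method": "drive_tool", "body": {
  "motion": [
    {"delta_rot": [0,0,0],"offset": [1,-0.09,0],"claw": 0.4},
    {"delta_rot": [0,0,0],"offset": [1,-0.09,0],"claw": 0.4},
    {"delta_rot": [0,0,0],"offset": [1,-0.09,0],"claw": 0.4},
    {"delta_rot": [0,0,0],"offset": [1,-0.09,0],"claw": 0.4},
    {"delta_rot": [0,0,0],"offset": [0,0,0],"claw": 0.4},
    {"delta_rot": [0,0,0],"offset": [0,0,0.8],"claw": 0.4},
    {"delta_rot": [0,0,0],"offset": [0,0,1],"claw": 0.4},
    {"delta_rot": [0,0,0],"offset": [0,0,1],"claw": 0.4},
    {"delta_rot": [0,0,0],"offset": [0,0,1],"claw": 0.4},
    {"delta_rot": [0,0,0],"offset": [0,0,1],"claw": 0.4},
    {"delta_rot": [0,0,0],"offset": [0,0,1],"claw": 0.4},
    {"delta_rot": [0,0,0],"offset": [0,0,0],"claw": 0.4},
    {"delta_rot": [0,0,0],"offset": [0,0,0],"claw": 0.4}
  ]
}}

```text
time_s: 17.77
tcp_pos: [0.5858, 0.3101, 0.192]
ee_rot: [-0.0, 0.752, 0.659, -0.001]
wrist_force: [-0.3, 0.9, -2.1]
grip_width: 0.0538
```

```bash
python3 rd.py 8; python3 plan.py .586 .3126 .033 82.4
```

```text
[0.5858 0.3101 0.192 ] [-0.0003  0.7522  0.6589 -0.0012] 17.7667
src [ 0.5867  0.3107  0.1946 82.4944] tilt [0.0013 0.0023]
turn units z 0.020589656036151684  shift units after turn x 0.07 y -0.04 z 6.46
```

View pics/w8b.png

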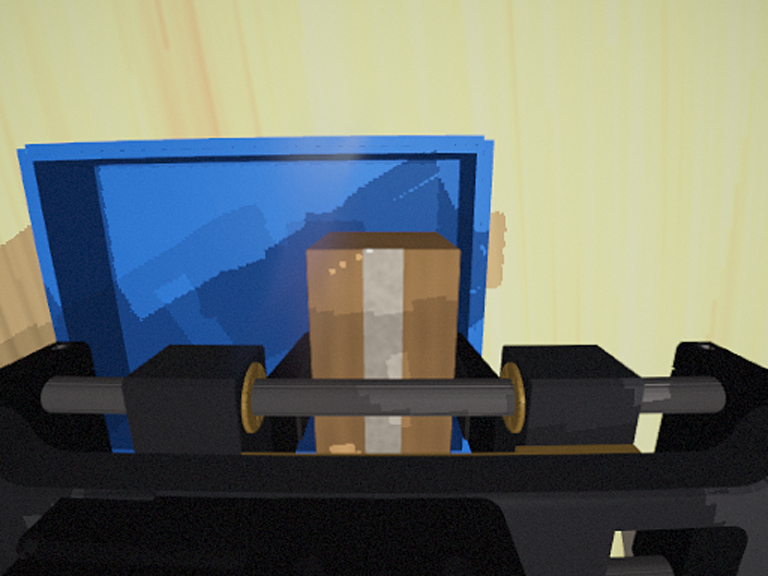

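View pics/s8.png

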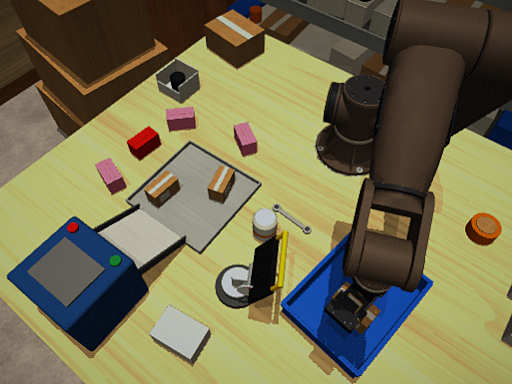

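Run:
```python
from meas import *
s=dict(tcp_pos=np.array([.5858,.3101,.192]),ee_rot=[-.0003,.7522,.6589,-.0012])
for T,a in (((.488,.2955),-7.6),((.486,.293),-7.0),((.490,.298),-8.2)):
    c,q=np.cos(np.radians(a)),np.sin(np.radians(a)); M=np.array([[c,-q],[q,c]])
    P=[np.r_[M@np.array(v)+T,.07] for v in ((.165,.125),(-.165,.125),(.16,.12))]
    print(T,proj(P,'wrist',s)*1.5)
o=unproj(np.array([(492,138),(19,150)])/1.5,.07,'wrist',s); print(o)
```

```text
(0.488, 0.2955) [[483.73617362 148.45003639]
 [ 22.81539005 153.52836509]
 [476.19374674 155.90501066]]
(0.486, 0.293) [[479.40107483 149.95429284]
 [ 20.22922023 160.07485637]
 [471.94785289 157.48131293]]
(0.49, 0.298) [[488.04804775 146.96624213]
 [ 25.4608834  146.95087361]
 [480.41799846 154.34779357]]
[[0.67430626 0.4037559  0.07      ]
 [0.33884465 0.44405512 0.07      ]]
```

The tote pose is confirmed to within a few mm, so I'll lower the carton.

Emit:
{"method": "drive_tool", "body": {
  "motion": [
    {"delta_rot": [0,0,0],"offset": [0,0,1],"claw": 0.4},
    {"delta_rot": [0,0,0],"offset": [0,0,1],"claw": 0.4},
    {"delta_rot": [0,0,0],"offset": [0,0,1],"claw": 0.4},
    {"delta_rot": [0,0,0],"offset": [0,0,1],"claw": 0.4},
    {"delta_rot": [0,0,0],"offset": [0,0,1],"claw": 0.4},
    {"delta_rot": [0,0,0],"offset": [0,0,0.7],"claw": 0.4},
    {"delta_rot": [0,0,0],"offset": [0,0,0.5],"claw": 0.4},
    {"delta_rot": [0,0,0],"offset": [0,0,0.2],"claw": 0.4},
    {"delta_rot": [0,0,0],"offset": [0,0,0],"claw": 0.4},
    {"delta_rot": [0,0,0],"offset": [0,0,0],"claw": 0.4},
    {"delta_rot": [0,0,0],"offset": [0,0,0],"claw": 0.4}
  ]
}}

```text
time_s: 18.83
tcp_pos: [0.5867, 0.3108, 0.034]
ee_rot: [0.0, 0.752, 0.66, 0.001]
wrist_force: [-1.4, 0.5, -1.8]
grip_width: 0.0539
```

Emit:
{"method": "drive_tool", "body": {
  "motion": [
    {"delta_rot": [0,0,0],"offset": [0,0,0.08],"claw": 0.4},
    {"delta_rot": [0,0,0],"offset": [0,0,0],"claw": 0.4},
    {"delta_rot": [0,0,0],"offset": [0,0,0],"claw": 0.72},
    {"delta_rot": [0,0,0],"offset": [0,0,0],"claw": 0.72},
    {"delta_rot": [0,0,0],"offset": [0,0,0],"claw": 0.72},
    {"delta_rot": [0,0,0],"offset": [0,0,0],"claw": 0.72},
    {"delta_rot": [0,0,0],"offset": [0,0,-0.3],"claw": 0.72},
    {"delta_rot": [0,0,0],"offset": [0,0,-0.8],"claw": 0.72},
    {"delta_rot": [0,0,0],"offset": [0,0,-1],"claw": 0.72},
    {"delta_rot": [0,0,0],"offset": [0,0,-1],"claw": 0.72},
    {"delta_rot": [0,0,0],"offset": [0,0,-1],"claw": 0.72},
    {"delta_rot": [0,0,0],"offset": [0,0,-1],"claw": 0.72},
    {"delta_rot": [0,0,0],"offset": [0,0,-1],"claw": 0.72},
    {"delta_rot": [0,0,0],"offset": [0,0,-1],"claw": 0.72},
    {"delta_rot": [0,0,0],"offset": [0,0,-1],"claw": 0.72},
    {"delta_rot": [0,0,0],"offset": [0,0,-1],"claw": 0.72},
    {"delta_rot": [0,0,0],"offset": [0,0,-1],"claw": 0.72},
    {"delta_rot": [0,0,0],"offset": [0,0,-0.6],"claw": 0.72}
  ]
}}

```text
time_s: 20.33
tcp_pos: [0.5862, 0.3106, 0.3017]
ee_rot: [0.001, 0.752, 0.66, 0.002]
wrist_force: [0.5, -0.0, 0.7]
grip_width: 0.0685
```

```bash
python3 rd.py 9; python3 cart.py t9 top .064; python3 plan.py .5525 -.388 .30 -2.1
```

```text
[0.5862 0.3106 0.3017] [0.0006 0.7516 0.6596 0.0015] 20.3333
[ 0.5545 -0.3714  0.0953  0.0161 -1.8639]
[ 0.5515 -0.4049  0.0955  0.0129 -2.1636]
[ 0.4242 -0.2647  0.0964  0.0155 16.8181]
[ 0.4144 -0.2315  0.0971  0.0165 16.8353]
[ 0.2742  0.1377  0.0745  0.0644 23.8115]
[ 0.1052  0.2667  0.0936  0.0563 21.9697]
[ -0.1316   0.6696   0.0839   0.0496 -85.1743]
[-0.1175 -0.7138  0.2045  0.0239 87.4795]
src [ 0.586   0.3106  0.2993 82.541 ] tilt [0.001  0.0019]
turn units z 18.465796305644417  shift units after turn x -0.32 y 27.97 z -0.03
```

View pics/w9b.png

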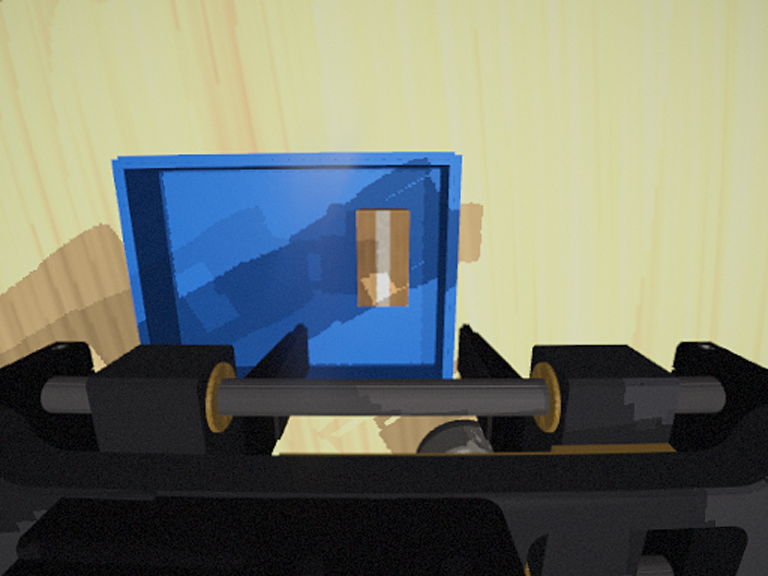

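View pics/t9.png

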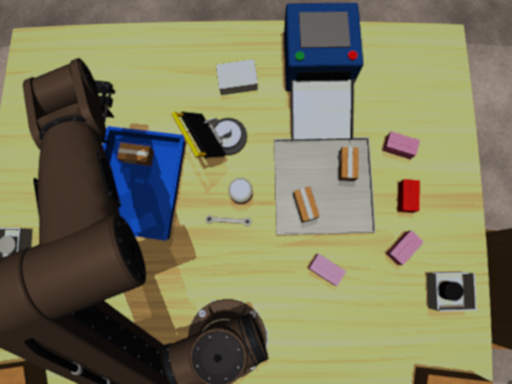

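Carton 1 stands square in the tote, centred near (383,257) in the wrist view. Going for the second carton, starting with the turn.

Emit:
{"method": "drive_tool", "body": {
  "motion": [
    {"delta_rot": [0,0,1],"offset": [0,0,0],"claw": 0.95},
    {"delta_rot": [0,0,1],"offset": [0,0,0],"claw": 0.95},
    {"delta_rot": [0,0,1],"offset": [0,0,0],"claw": 0.95},
    {"delta_rot": [0,0,1],"offset": [0,0,0],"claw": 0.95},
    {"delta_rot": [0,0,1],"offset": [0,0,0],"claw": 0.95},
    {"delta_rot": [0,0,1],"offset": [0,0,0],"claw": 0.95},
    {"delta_rot": [0,0,1],"offset": [0,0,0],"claw": 0.95},
    {"delta_rot": [0,0,1],"offset": [0,0,0],"claw": 0.95},
    {"delta_rot": [0,0,1],"offset": [0,0,0],"claw": 0.95},
    {"delta_rot": [0,0,1],"offset": [0,0,0],"claw": 0.95},
    {"delta_rot": [0,0,1],"offset": [0,0,0],"claw": 0.95},
    {"delta_rot": [0,0,1],"offset": [0,0,0],"claw": 0.95},
    {"delta_rot": [0,0,1],"offset": [0,0,0],"claw": 0.95},
    {"delta_rot": [0,0,1],"offset": [0,0,0],"claw": 0.95},
    {"delta_rot": [0,0,1],"offset": [0,0,0],"claw": 0.95},
    {"delta_rot": [0,0,1],"offset": [0,0,0],"claw": 0.95},
    {"delta_rot": [0,0,1],"offset": [0,0,0],"claw": 0.95},
    {"delta_rot": [0,0,1],"offset": [0,0,0],"claw": 0.95},
    {"delta_rot": [0,0,0.46],"offset": [0,0,0],"claw": 0.95}
  ]
}}

```text
time_s: 22.07
tcp_pos: [0.5856, 0.3103, 0.2963]
ee_rot: [0.001, 1.0, -0.02, -0.001]
wrist_force: [1.0, -1.0, 0.1]
grip_width: 0.0903
```

Emit:
{"method": "drive_tool", "body": {
  "motion": [
    {"delta_rot": [0,0,0],"offset": [0,1,0],"claw": 0.95},
    {"delta_rot": [0,0,0],"offset": [0,1,0],"claw": 0.95},
    {"delta_rot": [0,0,0],"offset": [0,1,0],"claw": 0.95},
    {"delta_rot": [0,0,0],"offset": [0,1,0],"claw": 0.95},
    {"delta_rot": [0,0,0],"offset": [0,1,0],"claw": 0.95},
    {"delta_rot": [0,0,0],"offset": [0,1,0],"claw": 0.95},
    {"delta_rot": [0,0,0],"offset": [0,1,0],"claw": 0.95},
    {"delta_rot": [0,0,0],"offset": [0,1,0],"claw": 0.95},
    {"delta_rot": [0,0,0],"offset": [0,1,0],"claw": 0.95},
    {"delta_rot": [0,0,0],"offset": [0,1,0],"claw": 0.95},
    {"delta_rot": [0,0,0],"offset": [0,1,0],"claw": 0.95},
    {"delta_rot": [0,0,0],"offset": [0,1,0],"claw": 0.95},
    {"delta_rot": [0,0,0],"offset": [0,1,0],"claw": 0.95},
    {"delta_rot": [0,0,0],"offset": [0,1,0],"claw": 0.95},
    {"delta_rot": [0,0,0],"offset": [0,1,0],"claw": 0.95},
    {"delta_rot": [0,0,0],"offset": [0,1,0],"claw": 0.95},
    {"delta_rot": [0,0,0],"offset": [0,1,0],"claw": 0.95},
    {"delta_rot": [0,0,0],"offset": [0,1,0],"claw": 0.95},
    {"delta_rot": [0,0,0],"offset": [0,1,0],"claw": 0.95},
    {"delta_rot": [0,0,0],"offset": [0,1,0],"claw": 0.95}
  ]
}}

```text
time_s: 23.73
tcp_pos: [0.5672, -0.1902, 0.2966]
ee_rot: [-0.0, 1.0, -0.018, -0.001]
wrist_force: [0.3, 0.7, 0.6]
grip_width: 0.0906
```

Emit:
{"method": "drive_tool", "body": {
  "motion": [
    {"delta_rot": [0,0,0],"offset": [0,1,0],"claw": 0.95},
    {"delta_rot": [0,0,0],"offset": [0,1,0],"claw": 0.95},
    {"delta_rot": [0,0,0],"offset": [0,1,0],"claw": 0.95},
    {"delta_rot": [0,0,0],"offset": [0,1,0.5],"claw": 0.95},
    {"delta_rot": [0,0,0],"offset": [0,1,0.8],"claw": 0.95},
    {"delta_rot": [0,0,0],"offset": [0,1,0.8],"claw": 0.95},
    {"delta_rot": [0,0,0],"offset": [-0.16,1,0.8],"claw": 0.95},
    {"delta_rot": [0,0,0],"offset": [-0.16,0.97,0.8],"claw": 0.95},
    {"delta_rot": [0,0,0],"offset": [0,0,0],"claw": 0.95},
    {"delta_rot": [0,0,0],"offset": [0,0,0],"claw": 0.95}
  ]
}}

```text
time_s: 24.57
tcp_pos: [0.5515, -0.3882, 0.203]
ee_rot: [-0.001, 1.0, -0.019, -0.002]
wrist_force: [-0.1, -0.5, 0.4]
grip_width: 0.0904
```

```bash
python3 rd.py 10; python3 plan.py .5525 -.388 .026 -2.1
```

```text
[ 0.5515 -0.3882  0.203 ] [-0.0015  0.9998 -0.019  -0.0017] 24.5667
src [ 0.5531 -0.3871  0.2062 -2.0341] tilt [0.0005 0.0002]
turn units z 0.014385197879462916  shift units after turn x -0.02 y 0.04 z 7.21
```

View pics/w10b.png

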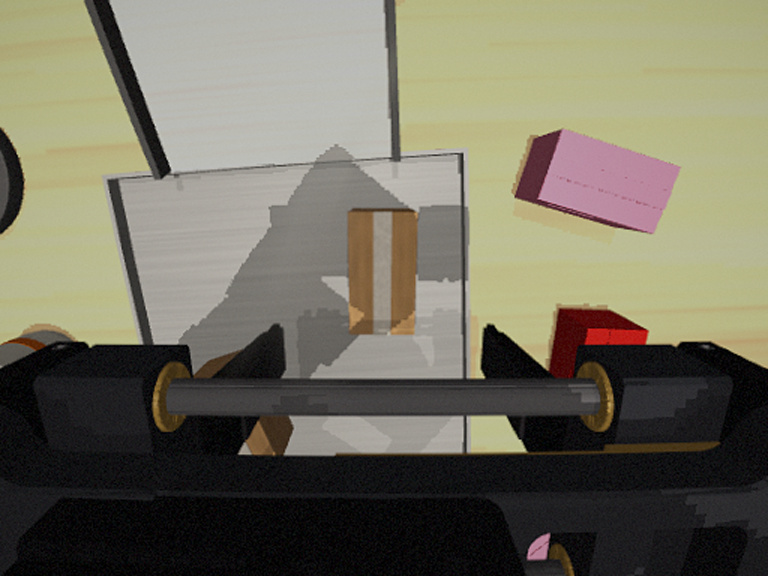

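View pics/t10.png

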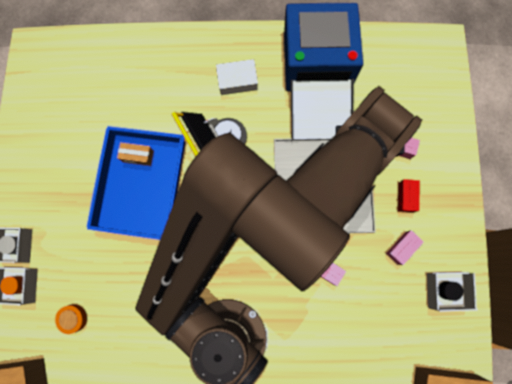

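Carton B is centred at column 382. Down and grip.

Emit:
{"method": "drive_tool", "body": {
  "motion": [
    {"delta_rot": [0,0,0],"offset": [0,0,0.9],"claw": 0.95},
    {"delta_rot": [0,0,0],"offset": [0,0,0.9],"claw": 0.95},
    {"delta_rot": [0,0,0],"offset": [0,0,0.9],"claw": 0.95},
    {"delta_rot": [0,0,0],"offset": [0,0,0.9],"claw": 0.95},
    {"delta_rot": [0,0,0],"offset": [0,0,0.9],"claw": 0.95},
    {"delta_rot": [0,0,0],"offset": [0,0,0.9],"claw": 0.95},
    {"delta_rot": [0,0,0],"offset": [0,0,0.9],"claw": 0.95},
    {"delta_rot": [0,0,0],"offset": [0,0,0.7],"claw": 0.95},
    {"delta_rot": [0,0,0],"offset": [0,0,0],"claw": 0.95},
    {"delta_rot": [0,0,0],"offset": [0,0,0],"claw": 0.4},
    {"delta_rot": [0,0,0],"offset": [0,0,0],"claw": 0.4},
    {"delta_rot": [0,0,0],"offset": [0,0,0],"claw": 0.4},
    {"delta_rot": [0,0,0],"offset": [0,0,0],"claw": 0.4},
    {"delta_rot": [0,0,0],"offset": [0,0,0],"claw": 0.4},
    {"delta_rot": [0,0,0],"offset": [0,0,0],"claw": 0.4},
    {"delta_rot": [0,0,0],"offset": [0,0,0],"claw": 0.4},
    {"delta_rot": [0,0,0],"offset": [0,0,0],"claw": 0.4},
    {"delta_rot": [0,0,0],"offset": [0,0,0],"claw": 0.4}
  ]
}}

```text
time_s: 26.22
tcp_pos: [0.5529, -0.3881, 0.0312]
ee_rot: [0.0, 1.0, -0.018, 0.0]
wrist_force: [-0.5, 1.8, 6.9]
grip_width: 0.0539
```

Emit:
{"method": "drive_tool", "body": {
  "motion": [
    {"delta_rot": [0,0,0],"offset": [0,0,-0.3],"claw": 0.4},
    {"delta_rot": [0,0,0],"offset": [0,0,-0.8],"claw": 0.4},
    {"delta_rot": [0,0,0],"offset": [0,0,-1],"claw": 0.4},
    {"delta_rot": [0,0,0],"offset": [0,0,-1],"claw": 0.4},
    {"delta_rot": [0,0,-1],"offset": [0,0,-0.6],"claw": 0.4},
    {"delta_rot": [0,0,-1],"offset": [0,0,-0.6],"claw": 0.4},
    {"delta_rot": [0,0,-1],"offset": [0,0,-0.6],"claw": 0.4},
    {"delta_rot": [0,0,-1],"offset": [0,0,-0.6],"claw": 0.4},
    {"delta_rot": [0,0,-1],"offset": [0,0,-0.6],"claw": 0.4},
    {"delta_rot": [0,0,-1],"offset": [0,0,-0.6],"claw": 0.4},
    {"delta_rot": [0,0,-1],"offset": [0,0,-0.6],"claw": 0.4},
    {"delta_rot": [0,0,-1],"offset": [0,0,-0.6],"claw": 0.4},
    {"delta_rot": [0,0,-1],"offset": [0,0,-0.6],"claw": 0.4},
    {"delta_rot": [0,0,-1],"offset": [0,0,-0.6],"claw": 0.4},
    {"delta_rot": [0,0,-1],"offset": [0,0,-0.6],"claw": 0.4},
    {"delta_rot": [0,0,-1],"offset": [0,0,-0.6],"claw": 0.4},
    {"delta_rot": [0,0,-1],"offset": [0,0,-0.6],"claw": 0.4},
    {"delta_rot": [0,0,-1],"offset": [0,0,-0.6],"claw": 0.4},
    {"delta_rot": [0,0,-1],"offset": [0,0,-0.5],"claw": 0.4},
    {"delta_rot": [0,0,-1],"offset": [0,0,-0.3],"claw": 0.4}
  ]
}}

```text
time_s: 27.88
tcp_pos: [0.5526, -0.3879, 0.3398]
ee_rot: [0.001, 0.812, 0.584, 0.0]
wrist_force: [-0.2, 0.5, -2.3]
grip_width: 0.0541
```

Emit:
{"method": "drive_tool", "body": {
  "motion": [
    {"delta_rot": [0,0,-0.8],"offset": [0,0,0],"claw": 0.4},
    {"delta_rot": [0,0,-0.8],"offset": [0,0,0],"claw": 0.4},
    {"delta_rot": [0,0,-0.8],"offset": [0,0,0],"claw": 0.4},
    {"delta_rot": [0,0,0],"offset": [0,0,0],"claw": 0.4}
  ]
}}

```text
time_s: 28.22
tcp_pos: [0.5525, -0.3878, 0.3381]
ee_rot: [-0.0, 0.752, 0.659, -0.0]
wrist_force: [0.8, 0.4, -1.6]
grip_width: 0.054
```

```bash
python3 rd.py 11; python3 cart.py t11 top .064; python3 plan.py .492 .3255 .34 82.4
```

```text
[ 0.5525 -0.3878  0.3381] [-0.0003  0.7523  0.6589 -0.0001] 28.2167
[ 0.5659  0.3097  0.0967  0.0181 82.411 ]
[  0.1469   0.6979   0.06     0.0543 -85.4571]
[  0.0507   0.488    0.087    0.0848 -70.037 ]
[ -0.1301   0.6695   0.0844   0.0526 -85.1743]
[-0.1173 -0.7124  0.2074  0.0241 87.4889]
src [ 0.5526 -0.3879  0.3381 82.1403] tilt [ 0.0001 -0.0002]
turn units z -0.056657046559749506  shift units after turn x 27.96 y -6.18 z -0.08
```

View pics/w11b.png

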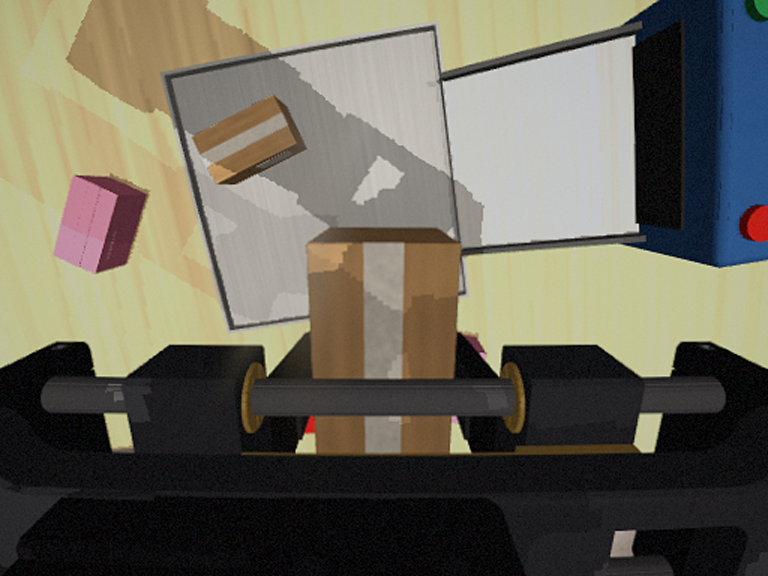

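Emit:
{"method": "drive_tool", "body": {
  "motion": [
    {"delta_rot": [0,0,0],"offset": [1,-0.22,0],"claw": 0.4},
    {"delta_rot": [0,0,0],"offset": [1,-0.22,0],"claw": 0.4},
    {"delta_rot": [0,0,0],"offset": [1,-0.22,0],"claw": 0.4},
    {"delta_rot": [0,0,0],"offset": [1,-0.22,0],"claw": 0.4},
    {"delta_rot": [0,0,0],"offset": [1,-0.22,0],"claw": 0.4},
    {"delta_rot": [0,0,0],"offset": [1,-0.22,0],"claw": 0.4},
    {"delta_rot": [0,0,0],"offset": [1,-0.22,0],"claw": 0.4},
    {"delta_rot": [0,0,0],"offset": [1,-0.22,0],"claw": 0.4},
    {"delta_rot": [0,0,0],"offset": [1,-0.22,0],"claw": 0.4},
    {"delta_rot": [0,0,0],"offset": [1,-0.22,0],"claw": 0.4},
    {"delta_rot": [0,0,0],"offset": [1,-0.22,0],"claw": 0.4},
    {"delta_rot": [0,0,0],"offset": [1,-0.22,0],"claw": 0.4},
    {"delta_rot": [0,0,0],"offset": [1,-0.22,0],"claw": 0.4},
    {"delta_rot": [0,0,0],"offset": [1,-0.22,0],"claw": 0.4},
    {"delta_rot": [0,0,0],"offset": [1,-0.22,0],"claw": 0.4},
    {"delta_rot": [0,0,0],"offset": [1,-0.22,0],"claw": 0.4},
    {"delta_rot": [0,0,0],"offset": [1,-0.22,0],"claw": 0.4},
    {"delta_rot": [0,0,0],"offset": [1,-0.22,0],"claw": 0.4},
    {"delta_rot": [0,0,0],"offset": [1,-0.22,0],"claw": 0.4},
    {"delta_rot": [0,0,0],"offset": [1,-0.22,0],"claw": 0.4}
  ]
}}

```text
time_s: 30.03
tcp_pos: [0.5107, 0.1236, 0.3383]
ee_rot: [0.0, 0.754, 0.657, 0.0]
wrist_force: [0.3, -0.6, -1.6]
grip_width: 0.054
```

Emit:
{"method": "drive_tool", "body": {
  "motion": [
    {"delta_rot": [0,0,0],"offset": [1,-0.22,0],"claw": 0.4},
    {"delta_rot": [0,0,0],"offset": [1,-0.22,0],"claw": 0.4},
    {"delta_rot": [0,0,0],"offset": [1,-0.22,0],"claw": 0.4},
    {"delta_rot": [0,0,0],"offset": [1,-0.22,0],"claw": 0.4},
    {"delta_rot": [0,0,0],"offset": [1,-0.22,0],"claw": 0.4},
    {"delta_rot": [0,0,0],"offset": [1,-0.22,0],"claw": 0.4},
    {"delta_rot": [0,0,0],"offset": [1,-0.22,0],"claw": 0.4},
    {"delta_rot": [0,0,0],"offset": [1,-0.22,0],"claw": 0.4},
    {"delta_rot": [0,0,0],"offset": [0,0,0],"claw": 0.4},
    {"delta_rot": [0,0,0],"offset": [0,0,0.8],"claw": 0.4},
    {"delta_rot": [0,0,0],"offset": [0,0,1],"claw": 0.4},
    {"delta_rot": [0,0,0],"offset": [0,0,1],"claw": 0.4},
    {"delta_rot": [0,0,0],"offset": [0,0,1],"claw": 0.4},
    {"delta_rot": [0,0,0],"offset": [0,0,1],"claw": 0.4},
    {"delta_rot": [0,0,0],"offset": [0,0,1],"claw": 0.4},
    {"delta_rot": [0,0,0],"offset": [0,0,0],"claw": 0.4},
    {"delta_rot": [0,0,0],"offset": [0,0,0],"claw": 0.4}
  ]
}}

```text
time_s: 31.45
tcp_pos: [0.4942, 0.3261, 0.1928]
ee_rot: [-0.0, 0.754, 0.657, -0.001]
wrist_force: [0.7, 0.2, -2.0]
grip_width: 0.054
```

```bash
python3 rd.py 12; python3 plan.py .492 .3255 .033 82.4
```

```text
[0.4942 0.3261 0.1928] [-0.0002  0.7536  0.6574 -0.001 ] 31.45
src [ 0.4951  0.3267  0.1949 82.2346] tilt [0.0014 0.0022]
turn units z -0.03608431983817153  shift units after turn x -0.06 y -0.12 z 6.48
```

View pics/w12b.png

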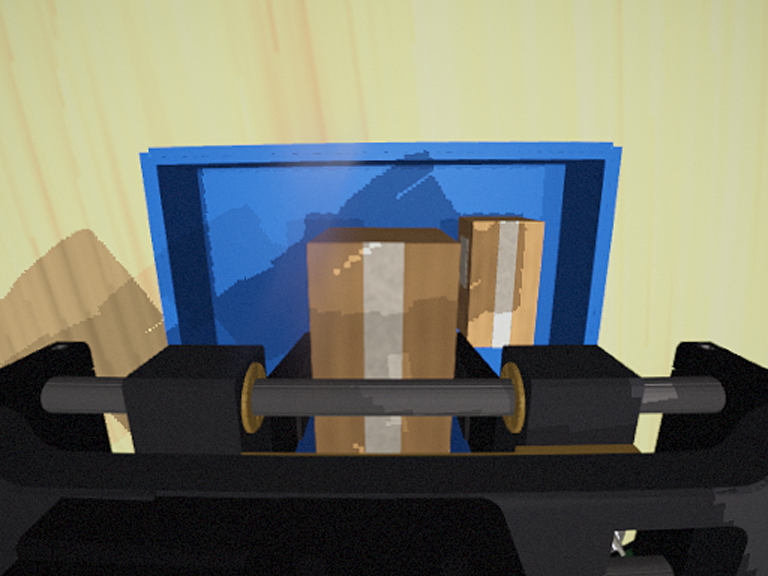

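View pics/s12.png

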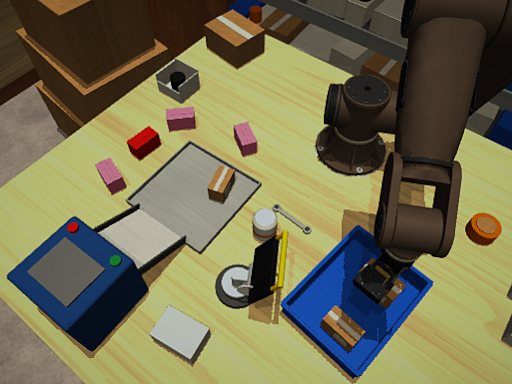

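Emit:
{"method": "drive_tool", "body": {
  "motion": [
    {"delta_rot": [0,0,0],"offset": [0,-0.14,1],"claw": 0.4},
    {"delta_rot": [0,0,0],"offset": [0,0,1],"claw": 0.4},
    {"delta_rot": [0,0,0],"offset": [0,0,1],"claw": 0.4},
    {"delta_rot": [0,0,0],"offset": [0,0,1],"claw": 0.4},
    {"delta_rot": [0,0,0],"offset": [0,0,1],"claw": 0.4},
    {"delta_rot": [0,0,0],"offset": [0,0,0.7],"claw": 0.4},
    {"delta_rot": [0,0,0],"offset": [0,0,0.5],"claw": 0.4},
    {"delta_rot": [0,0,0],"offset": [0,0,0.25],"claw": 0.4},
    {"delta_rot": [0,0,0],"offset": [0,0,0],"claw": 0.4},
    {"delta_rot": [0,0,0],"offset": [0,0,0],"claw": 0.4}
  ]
}}

```text
time_s: 32.43
tcp_pos: [0.4917, 0.3272, 0.033]
ee_rot: [0.0, 0.753, 0.658, 0.001]
wrist_force: [0.7, 0.1, -1.9]
grip_width: 0.0539
```

Emit:
{"method": "drive_tool", "body": {
  "motion": [
    {"delta_rot": [0,0,0],"offset": [0,0,0.05],"claw": 0.4},
    {"delta_rot": [0,0,0],"offset": [0,0,0],"claw": 0.4},
    {"delta_rot": [0,0,0],"offset": [0,0,0],"claw": 0.72},
    {"delta_rot": [0,0,0],"offset": [0,0,0],"claw": 0.72},
    {"delta_rot": [0,0,0],"offset": [0,0,0],"claw": 0.72},
    {"delta_rot": [0,0,0],"offset": [0,0,0],"claw": 0.72},
    {"delta_rot": [0,0,0],"offset": [0,0,-0.3],"claw": 0.72},
    {"delta_rot": [0,0,0],"offset": [0,0,-0.8],"claw": 0.72},
    {"delta_rot": [0,0,0],"offset": [0,0,-1],"claw": 0.72},
    {"delta_rot": [0,0,0],"offset": [0,0,-1],"claw": 0.72},
    {"delta_rot": [0,0,0],"offset": [0,0,-1],"claw": 0.72},
    {"delta_rot": [0,0,0],"offset": [0,0,-1],"claw": 0.72},
    {"delta_rot": [0,0,0],"offset": [0,0,-1],"claw": 0.72},
    {"delta_rot": [0,0,0],"offset": [0,0,-1],"claw": 0.72},
    {"delta_rot": [0,0,0],"offset": [0,0,-1],"claw": 0.72},
    {"delta_rot": [0,0,0],"offset": [0,0,-1],"claw": 0.72},
    {"delta_rot": [0,0,0],"offset": [0,0,-1],"claw": 0.72},
    {"delta_rot": [0,0,0],"offset": [0,0,-0.6],"claw": 0.72}
  ]
}}

```text
time_s: 33.93
tcp_pos: [0.491, 0.3269, 0.3015]
ee_rot: [0.0, 0.753, 0.658, 0.002]
wrist_force: [-0.6, 0.8, 0.2]
grip_width: 0.0685
```

```bash
python3 rd.py 13; python3 cart.py t13 top .064; python3 plan.py .419 -.248 .30 16.6
```

```text
[0.491  0.3269 0.3015] [0.0004 0.7532 0.6578 0.0015] 33.9333
[ 0.4246 -0.2646  0.0955  0.0155 16.8181]
[ 0.4146 -0.2315  0.0968  0.0163 16.8353]
[  0.2499   0.1515   0.0946   0.0701 -82.8896]
[  0.1798   0.1313   0.0896   0.0377 -84.9998]
[  0.1467   0.6996   0.0565   0.0544 -85.4861]
[ 0.0046  0.2416  0.0454  0.0311 25.8074]
[-0.1175 -0.7138  0.2045  0.0238 87.4795]
src [ 0.4909  0.3269  0.2992 82.2662] tilt [0.0012 0.0018]
turn units z 14.326138744921504  shift units after turn x -9.32 y 21.22 z -0.03
```

View pics/w13b.png

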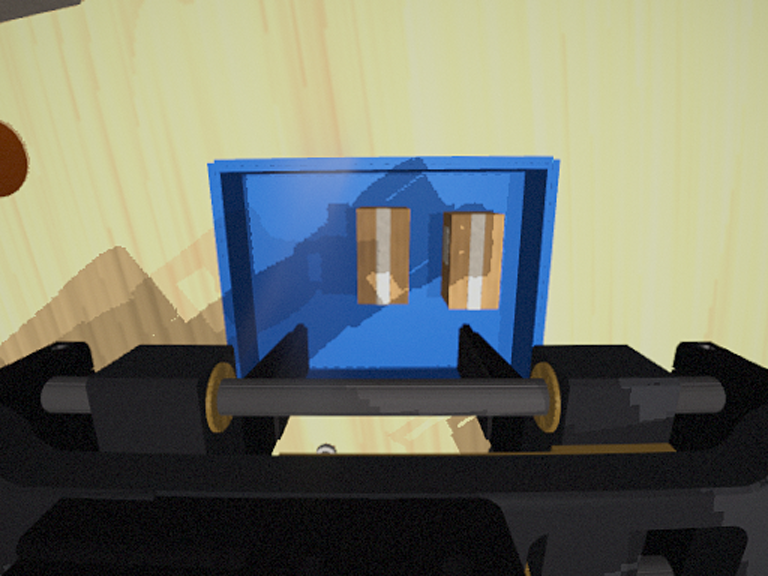

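View pics/t13.png

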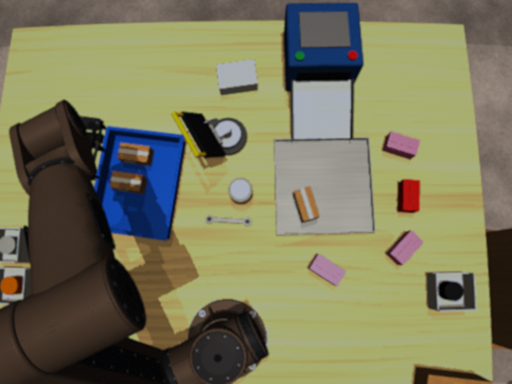

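Two cartons are standing in the tote. Now the third, at about (.419, -.248) with yaw 16.6°.

Emit:
{"method": "drive_tool", "body": {
  "motion": [
    {"delta_rot": [0,0,1],"offset": [0,0,0],"claw": 0.95},
    {"delta_rot": [0,0,1],"offset": [0,0,0],"claw": 0.95},
    {"delta_rot": [0,0,1],"offset": [0,0,0],"claw": 0.95},
    {"delta_rot": [0,0,1],"offset": [0,0,0],"claw": 0.95},
    {"delta_rot": [0,0,1],"offset": [0,0,0],"claw": 0.95},
    {"delta_rot": [0,0,1],"offset": [0,0,0],"claw": 0.95},
    {"delta_rot": [0,0,1],"offset": [0,0,0],"claw": 0.95},
    {"delta_rot": [0,0,1],"offset": [0,0,0],"claw": 0.95},
    {"delta_rot": [0,0,1],"offset": [0,0,0],"claw": 0.95},
    {"delta_rot": [0,0,1],"offset": [0,0,0],"claw": 0.95},
    {"delta_rot": [0,0,1],"offset": [0,0,0],"claw": 0.95},
    {"delta_rot": [0,0,1],"offset": [0,0,0],"claw": 0.95},
    {"delta_rot": [0,0,1],"offset": [0,0,0],"claw": 0.95},
    {"delta_rot": [0,0,1],"offset": [0,0,0],"claw": 0.95},
    {"delta_rot": [0,0,0.33],"offset": [0,0,0],"claw": 0.95}
  ]
}}

```text
time_s: 35.33
tcp_pos: [0.4904, 0.3266, 0.2965]
ee_rot: [0.0, 0.99, 0.142, -0.001]
wrist_force: [0.8, 0.8, -0.4]
grip_width: 0.0905
```

Emit:
{"method": "drive_tool", "body": {
  "motion": [
    {"delta_rot": [0,0,0],"offset": [-0.42,0.965,0],"claw": 0.95},
    {"delta_rot": [0,0,0],"offset": [-0.42,0.965,0],"claw": 0.95},
    {"delta_rot": [0,0,0],"offset": [-0.42,0.965,0],"claw": 0.95},
    {"delta_rot": [0,0,0],"offset": [-0.42,0.965,0],"claw": 0.95},
    {"delta_rot": [0,0,0],"offset": [-0.42,0.965,0],"claw": 0.95},
    {"delta_rot": [0,0,0],"offset": [-0.42,0.965,0],"claw": 0.95},
    {"delta_rot": [0,0,0],"offset": [-0.42,0.965,0],"claw": 0.95},
    {"delta_rot": [0,0,0],"offset": [-0.42,0.965,0],"claw": 0.95},
    {"delta_rot": [0,0,0],"offset": [-0.42,0.965,0],"claw": 0.95},
    {"delta_rot": [0,0,0],"offset": [-0.42,0.965,0],"claw": 0.95},
    {"delta_rot": [0,0,0],"offset": [-0.42,0.965,0],"claw": 0.95},
    {"delta_rot": [0,0,0],"offset": [-0.42,0.965,0],"claw": 0.95},
    {"delta_rot": [0,0,0],"offset": [-0.42,0.965,0],"claw": 0.95},
    {"delta_rot": [0,0,0],"offset": [-0.42,0.965,0],"claw": 0.95},
    {"delta_rot": [0,0,0],"offset": [-0.42,0.965,0],"claw": 0.95},
    {"delta_rot": [0,0,0],"offset": [-0.42,0.965,0],"claw": 0.95},
    {"delta_rot": [0,0,0],"offset": [-0.42,0.965,0],"claw": 0.95},
    {"delta_rot": [0,0,0],"offset": [-0.42,0.965,0],"claw": 0.95},
    {"delta_rot": [0,0,0],"offset": [-0.42,0.965,0],"claw": 0.95},
    {"delta_rot": [0,0,0],"offset": [-0.42,0.965,0],"claw": 0.95}
  ]
}}

```text
time_s: 37.0
tcp_pos: [0.4264, -0.1965, 0.2969]
ee_rot: [-0.001, 0.99, 0.144, -0.001]
wrist_force: [-0.3, 0.2, 0.0]
grip_width: 0.0906
```

Emit:
{"method": "drive_tool", "body": {
  "motion": [
    {"delta_rot": [0,0,0],"offset": [-0.42,0.965,0.5],"claw": 0.95},
    {"delta_rot": [0,0,0],"offset": [-0.42,0.965,0.8],"claw": 0.95},
    {"delta_rot": [0,0,0],"offset": [0,0,0.8],"claw": 0.95},
    {"delta_rot": [0,0,0],"offset": [0,0,0.8],"claw": 0.95},
    {"delta_rot": [0,0,0],"offset": [0,0,0.8],"claw": 0.95},
    {"delta_rot": [0,0,0],"offset": [0,0,0],"claw": 0.95},
    {"delta_rot": [0,0,0],"offset": [0,0,0],"claw": 0.95}
  ]
}}

```text
time_s: 37.58
tcp_pos: [0.4204, -0.2473, 0.2046]
ee_rot: [-0.001, 0.99, 0.144, -0.001]
wrist_force: [-0.3, 0.5, 1.1]
grip_width: 0.0907
```

```bash
python3 rd.py 14; python3 plan.py .419 -.248 .028 16.6
```

```text
[ 0.4204 -0.2473  0.2046] [-0.0011  0.9896  0.1442 -0.0011] 37.5833
src [ 0.4213 -0.2478  0.2065 16.5926] tilt [0.0007 0.0011]
turn units z -0.001611623187432299  shift units after turn x -0.09 y -0.02 z 7.14
```

View pics/w14b.png

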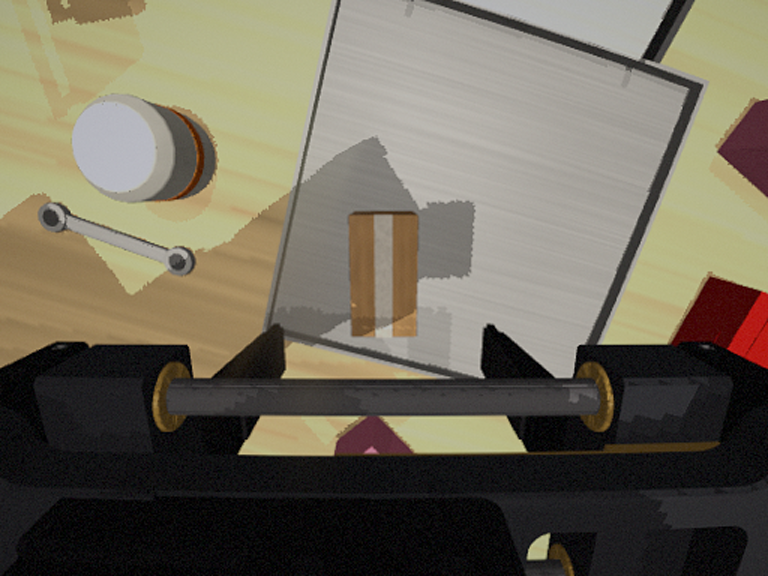

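View pics/s14.png

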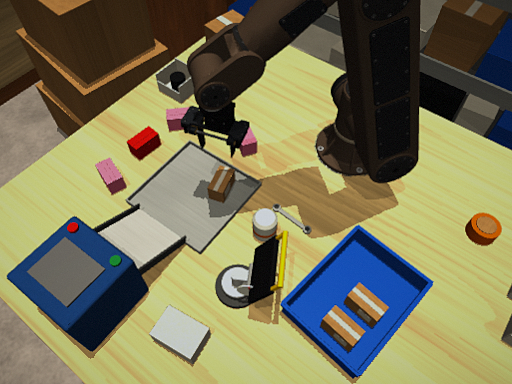

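Emit:
{"method": "drive_tool", "body": {
  "motion": [
    {"delta_rot": [0,0,0],"offset": [-0.09,0,0.9],"claw": 0.95},
    {"delta_rot": [0,0,0],"offset": [0,0,0.9],"claw": 0.95},
    {"delta_rot": [0,0,0],"offset": [0,0,0.9],"claw": 0.95},
    {"delta_rot": [0,0,0],"offset": [0,0,0.9],"claw": 0.95},
    {"delta_rot": [0,0,0],"offset": [0,0,0.9],"claw": 0.95},
    {"delta_rot": [0,0,0],"offset": [0,0,0.9],"claw": 0.95},
    {"delta_rot": [0,0,0],"offset": [0,0,0.9],"claw": 0.95},
    {"delta_rot": [0,0,0],"offset": [0,0,0.7],"claw": 0.95},
    {"delta_rot": [0,0,0],"offset": [0,0,0],"claw": 0.95},
    {"delta_rot": [0,0,0],"offset": [0,0,0],"claw": 0.4},
    {"delta_rot": [0,0,0],"offset": [0,0,0],"claw": 0.4},
    {"delta_rot": [0,0,0],"offset": [0,0,0],"claw": 0.4},
    {"delta_rot": [0,0,0],"offset": [0,0,0],"claw": 0.4},
    {"delta_rot": [0,0,0],"offset": [0,0,0],"claw": 0.4},
    {"delta_rot": [0,0,0],"offset": [0,0,0],"claw": 0.4},
    {"delta_rot": [0,0,0],"offset": [0,0,0],"claw": 0.4},
    {"delta_rot": [0,0,0],"offset": [0,0,0],"claw": 0.4},
    {"delta_rot": [0,0,0],"offset": [0,0,0],"claw": 0.4}
  ]
}}

```text
time_s: 39.23
tcp_pos: [0.4189, -0.2485, 0.0311]
ee_rot: [0.0, 0.99, 0.144, 0.0]
wrist_force: [-0.4, 0.0, 7.8]
grip_width: 0.0536
```

Emit:
{"method": "drive_tool", "body": {
  "motion": [
    {"delta_rot": [0,0,0],"offset": [0,0,-0.3],"claw": 0.4},
    {"delta_rot": [0,0,0],"offset": [0,0,-0.8],"claw": 0.4},
    {"delta_rot": [0,0,0],"offset": [0,0,-1],"claw": 0.4},
    {"delta_rot": [0,0,0],"offset": [0,0,-1],"claw": 0.4},
    {"delta_rot": [0,0,-1],"offset": [0,0,-0.7],"claw": 0.4},
    {"delta_rot": [0,0,-1],"offset": [0,0,-0.7],"claw": 0.4},
    {"delta_rot": [0,0,-1],"offset": [0,0,-0.7],"claw": 0.4},
    {"delta_rot": [0,0,-1],"offset": [0,0,-0.7],"claw": 0.4},
    {"delta_rot": [0,0,-1],"offset": [0,0,-0.7],"claw": 0.4},
    {"delta_rot": [0,0,-1],"offset": [0,0,-0.7],"claw": 0.4},
    {"delta_rot": [0,0,-1],"offset": [0,0,-0.7],"claw": 0.4},
    {"delta_rot": [0,0,-1],"offset": [0,0,-0.7],"claw": 0.4},
    {"delta_rot": [0,0,-1],"offset": [0,0,-0.7],"claw": 0.4},
    {"delta_rot": [0,0,-1],"offset": [0,0,-0.7],"claw": 0.4},
    {"delta_rot": [0,0,-1],"offset": [0,0,-0.7],"claw": 0.4},
    {"delta_rot": [0,0,-1],"offset": [0,0,-0.7],"claw": 0.4},
    {"delta_rot": [0,0,-1],"offset": [0,0,-0.5],"claw": 0.4},
    {"delta_rot": [0,0,-1],"offset": [0,0,0],"claw": 0.4},
    {"delta_rot": [0,0,-0.33],"offset": [0,0,0],"claw": 0.4},
    {"delta_rot": [0,0,0],"offset": [0,0,0],"claw": 0.4}
  ]
}}

```text
time_s: 40.9
tcp_pos: [0.4184, -0.248, 0.331]
ee_rot: [-0.0, 0.753, 0.658, -0.0]
wrist_force: [-0.6, -0.0, -2.0]
grip_width: 0.054
```

```bash
python3 rd.py 15; python3 plan.py .398 .3385 .34 82.4
```

```text
[ 0.4184 -0.248   0.331 ] [-0.      0.7528  0.6583 -0.    ] 40.9
src [ 0.4186 -0.2482  0.3306 82.1954] tilt [ 0.0001 -0.0004]
turn units z -0.04463311211551602  shift units after turn x 23.15 y -3.92 z -0.38
```

View pics/w15b.png

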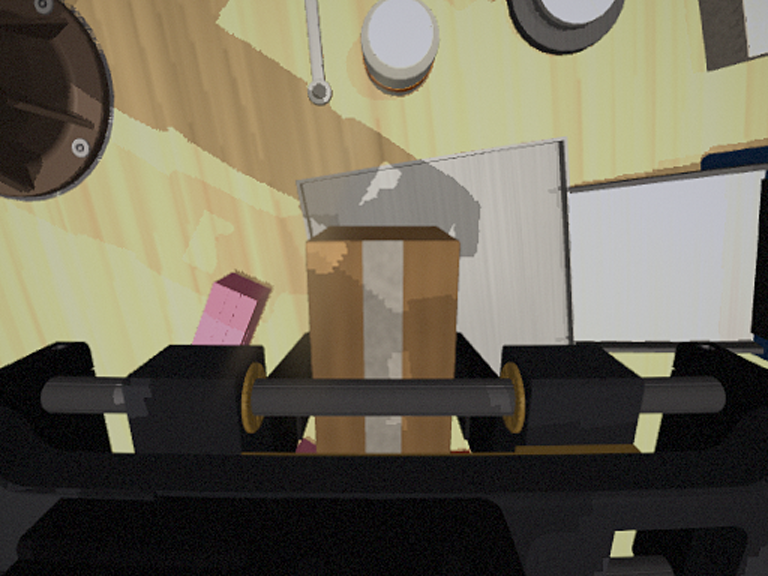

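Emit:
{"method": "drive_tool", "body": {
  "motion": [
    {"delta_rot": [0,0,0],"offset": [1,0,0],"claw": 0.4},
    {"delta_rot": [0,0,0],"offset": [1,0,0],"claw": 0.4},
    {"delta_rot": [0,0,0],"offset": [1,0,0],"claw": 0.4},
    {"delta_rot": [0,0,0],"offset": [1,0,0],"claw": 0.4},
    {"delta_rot": [0,0,0],"offset": [1,0,0],"claw": 0.4},
    {"delta_rot": [0,0,0],"offset": [1,0,0],"claw": 0.4},
    {"delta_rot": [0,0,0],"offset": [1,0,0],"claw": 0.4},
    {"delta_rot": [0,0,0],"offset": [1,0,0],"claw": 0.4},
    {"delta_rot": [0,0,0],"offset": [1,0,0],"claw": 0.4},
    {"delta_rot": [0,0,0],"offset": [1,0,0],"claw": 0.4},
    {"delta_rot": [0,0,0],"offset": [1,0,0],"claw": 0.4},
    {"delta_rot": [0,0,0],"offset": [1,0,0],"claw": 0.4},
    {"delta_rot": [0,0,0],"offset": [1,-0.35,0],"claw": 0.4},
    {"delta_rot": [0,0,0],"offset": [1,-0.35,0],"claw": 0.4},
    {"delta_rot": [0,0,0],"offset": [1,-0.35,0],"claw": 0.4},
    {"delta_rot": [0,0,0],"offset": [1,-0.35,0],"claw": 0.4},
    {"delta_rot": [0,0,0],"offset": [1,-0.35,0],"claw": 0.4},
    {"delta_rot": [0,0,0],"offset": [1,-0.35,0],"claw": 0.4},
    {"delta_rot": [0,0,0],"offset": [1,-0.35,0],"claw": 0.4},
    {"delta_rot": [0,0,0],"offset": [1,-0.35,0],"claw": 0.4}
  ]
}}

```text
time_s: 42.72
tcp_pos: [0.4161, 0.2577, 0.3305]
ee_rot: [-0.0, 0.754, 0.657, -0.0]
wrist_force: [0.7, -0.1, -2.8]
grip_width: 0.0539
```

Emit:
{"method": "drive_tool", "body": {
  "motion": [
    {"delta_rot": [0,0,0],"offset": [1,-0.35,0],"claw": 0.4},
    {"delta_rot": [0,0,0],"offset": [1,-0.35,0],"claw": 0.4},
    {"delta_rot": [0,0,0],"offset": [1,-0.35,0],"claw": 0.4},
    {"delta_rot": [0,0,0],"offset": [0.1,0,0],"claw": 0.4},
    {"delta_rot": [0,0,0],"offset": [0,0,0.8],"claw": 0.4},
    {"delta_rot": [0,0,0],"offset": [0,0,1],"claw": 0.4},
    {"delta_rot": [0,0,0],"offset": [0,0,1],"claw": 0.4},
    {"delta_rot": [0,0,0],"offset": [0,0,1],"claw": 0.4},
    {"delta_rot": [0,0,0],"offset": [0,0,1],"claw": 0.4},
    {"delta_rot": [0,0,0],"offset": [0,0,0.8],"claw": 0.4},
    {"delta_rot": [0,0,0],"offset": [0,0,0],"claw": 0.4},
    {"delta_rot": [0,0,0],"offset": [0,0,0],"claw": 0.4}
  ]
}}

```text
time_s: 43.72
tcp_pos: [0.4011, 0.3365, 0.1903]
ee_rot: [-0.0, 0.753, 0.658, -0.001]
wrist_force: [0.1, -0.6, -2.1]
grip_width: 0.0541
```

```bash
python3 rd.py 16; python3 plan.py .398 .3385 .033 82.4
```

```text
[0.4011 0.3365 0.1903] [-0.0001  0.7534  0.6575 -0.001 ] 43.7167
src [ 0.4017  0.3371  0.192  82.2498] tilt [0.0013 0.0017]
turn units z -0.03276655784628638  shift units after turn x 0.04 y -0.16 z 6.36
```

View pics/w16b.png

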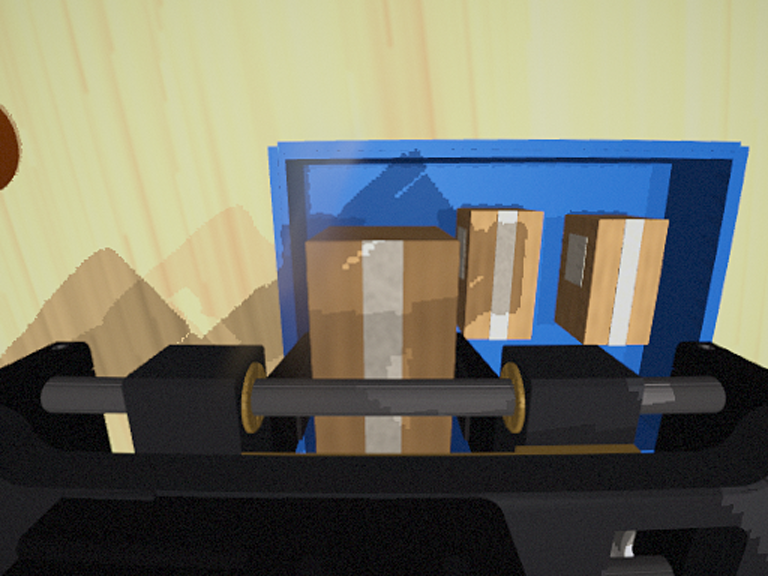

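View pics/s16.png

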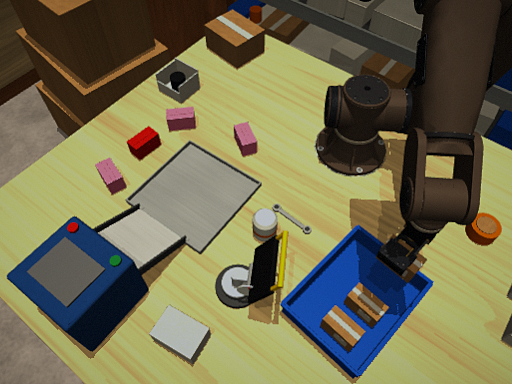

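Emit:
{"method": "drive_tool", "body": {
  "motion": [
    {"delta_rot": [0,0,0],"offset": [0,-0.1,1],"claw": 0.4},
    {"delta_rot": [0,0,0],"offset": [0,0,1],"claw": 0.4},
    {"delta_rot": [0,0,0],"offset": [0,0,1],"claw": 0.4},
    {"delta_rot": [0,0,0],"offset": [0,0,1],"claw": 0.4},
    {"delta_rot": [0,0,0],"offset": [0,0,1],"claw": 0.4},
    {"delta_rot": [0,0,0],"offset": [0,0,0.7],"claw": 0.4},
    {"delta_rot": [0,0,0],"offset": [0,0,0.4],"claw": 0.4},
    {"delta_rot": [0,0,0],"offset": [0,0,0.25],"claw": 0.4},
    {"delta_rot": [0,0,0],"offset": [0,0,0],"claw": 0.4},
    {"delta_rot": [0,0,0],"offset": [0,0,0],"claw": 0.4}
  ]
}}

```text
time_s: 44.7
tcp_pos: [0.3993, 0.3376, 0.0327]
ee_rot: [0.0, 0.753, 0.658, 0.001]
wrist_force: [0.0, -0.1, -2.8]
grip_width: 0.0536
```

Emit:
{"method": "drive_tool", "body": {
  "motion": [
    {"delta_rot": [0,0,0],"offset": [0,0,0.04],"claw": 0.4},
    {"delta_rot": [0,0,0],"offset": [0,0,0],"claw": 0.4},
    {"delta_rot": [0,0,0],"offset": [0,0,0],"claw": 0.72},
    {"delta_rot": [0,0,0],"offset": [0,0,0],"claw": 0.72},
    {"delta_rot": [0,0,0],"offset": [0,0,0],"claw": 0.72},
    {"delta_rot": [0,0,0],"offset": [0,0,0],"claw": 0.72},
    {"delta_rot": [0,0,0],"offset": [0,0,-0.3],"claw": 0.72},
    {"delta_rot": [0,0,0],"offset": [0,0,-0.8],"claw": 0.72},
    {"delta_rot": [0,0,0],"offset": [0,0,-1],"claw": 0.72},
    {"delta_rot": [0,0,0],"offset": [0,0,-1],"claw": 0.72},
    {"delta_rot": [0,0,0],"offset": [0,0,-1],"claw": 0.72},
    {"delta_rot": [0,0,0],"offset": [0,0,-1],"claw": 0.72},
    {"delta_rot": [0,0,0],"offset": [0,0,-1],"claw": 0.72},
    {"delta_rot": [0,0,0],"offset": [0,0,-1],"claw": 0.72},
    {"delta_rot": [0,0,0],"offset": [0,0,-1],"claw": 0.72},
    {"delta_rot": [0,0,0],"offset": [0,0,-1],"claw": 0.72},
    {"delta_rot": [0,0,0],"offset": [0,0,-1],"claw": 0.72},
    {"delta_rot": [0,0,0],"offset": [0,0,-1],"claw": 0.72},
    {"delta_rot": [0,0,0],"offset": [0,0,-0.6],"claw": 0.72}
  ]
}}

```text
time_s: 46.28
tcp_pos: [0.3986, 0.3372, 0.3266]
ee_rot: [0.0, 0.753, 0.658, 0.002]
wrist_force: [-0.2, 0.6, -0.8]
grip_width: 0.0686
```

```bash
python3 rd.py 17; python3 plan.py .5965 .112 .34 30.3
```

```text
[0.3986 0.3372 0.3266] [0.0002 0.7532 0.6578 0.0015] 46.2833
src [ 0.3986  0.3371  0.3244 82.2668] tilt [0.0013 0.0016]
turn units z 11.337396859451964  shift units after turn x 2.29 y 11.77 z -0.62
```

View pics/w17b.png

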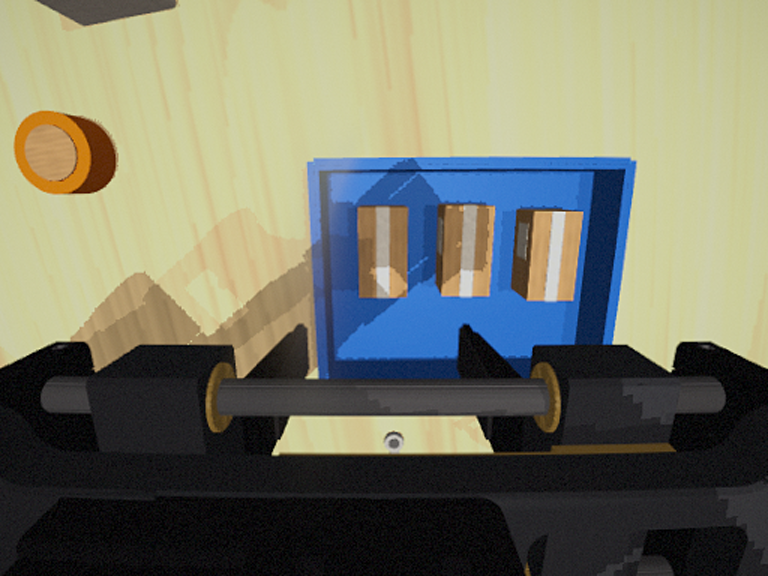

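View pics/s17.png

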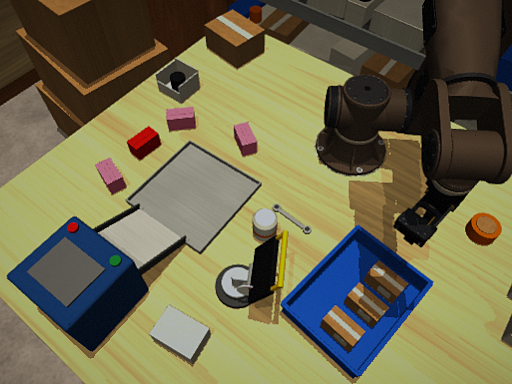

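View pics/t17.png

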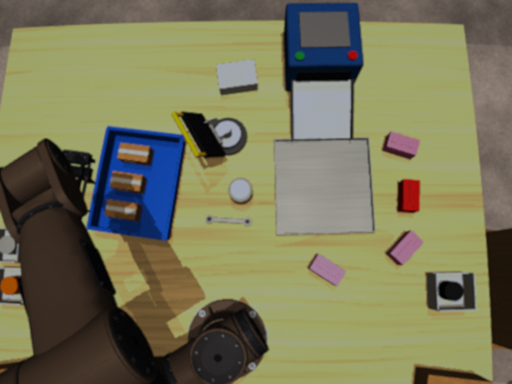

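All three cartons stand in one row in the tote and the tray is empty. Back to the reader.

Emit:
{"method": "drive_tool", "body": {
  "motion": [
    {"delta_rot": [0,0,1],"offset": [0,0,-0.1],"claw": 0.7},
    {"delta_rot": [0,0,1],"offset": [0,0,-0.1],"claw": 0.7},
    {"delta_rot": [0,0,1],"offset": [0,0,-0.1],"claw": 0.7},
    {"delta_rot": [0,0,1],"offset": [0,0,-0.1],"claw": 0.7},
    {"delta_rot": [0,0,1],"offset": [0,0,-0.1],"claw": 0.7},
    {"delta_rot": [0,0,1],"offset": [0,0,-0.1],"claw": 0.7},
    {"delta_rot": [0,0,1],"offset": [0,0,0],"claw": 0.7},
    {"delta_rot": [0,0,1],"offset": [0,0,0],"claw": 0.7},
    {"delta_rot": [0,0,1],"offset": [0,0,0],"claw": 0.7},
    {"delta_rot": [0,0,1],"offset": [0,0,0],"claw": 0.7},
    {"delta_rot": [0,0,1],"offset": [0,0,0],"claw": 0.7},
    {"delta_rot": [0,0,0.34],"offset": [0,0,0],"claw": 0.7}
  ]
}}

```text
time_s: 47.43
tcp_pos: [0.3982, 0.3369, 0.337]
ee_rot: [0.0, 0.966, 0.259, -0.001]
wrist_force: [0.2, -0.3, -0.3]
grip_width: 0.0662
```

Emit:
{"method": "drive_tool", "body": {
  "motion": [
    {"delta_rot": [0,0,0],"offset": [0.19,0.98,0],"claw": 0.7},
    {"delta_rot": [0,0,0],"offset": [0.19,0.98,0],"claw": 0.7},
    {"delta_rot": [0,0,0],"offset": [0.19,0.98,0],"claw": 0.7},
    {"delta_rot": [0,0,0],"offset": [0.19,0.98,0],"claw": 0.7},
    {"delta_rot": [0,0,0],"offset": [0.19,0.98,0],"claw": 0.7},
    {"delta_rot": [0,0,0],"offset": [0.19,0.98,0],"claw": 0.7},
    {"delta_rot": [0,0,0],"offset": [0.19,0.98,0],"claw": 0.7},
    {"delta_rot": [0,0,0],"offset": [0.19,0.98,0],"claw": 0.7},
    {"delta_rot": [0,0,0],"offset": [0.19,0.98,0],"claw": 0.7},
    {"delta_rot": [0,0,0],"offset": [0.19,0.98,0],"claw": 0.7},
    {"delta_rot": [0,0,0],"offset": [0.19,0.98,0],"claw": 0.7},
    {"delta_rot": [0,0,0],"offset": [0.19,0.98,0],"claw": 0.7},
    {"delta_rot": [0,0,0],"offset": [0,0,0],"claw": 0.7},
    {"delta_rot": [0,0,0],"offset": [0,0,0],"claw": 0.7}
  ]
}}

```text
time_s: 48.6
tcp_pos: [0.5961, 0.1112, 0.3366]
ee_rot: [-0.0, 0.966, 0.26, -0.001]
wrist_force: [0.6, 0.7, -0.9]
grip_width: 0.0665
```

```bash
python3 rd.py 18; python3 plan.py .5965 .112 .2076 30.3
python3 - <<'E'
from h import *
im=cv2.imread('pics/t17.png'); crop(im,265,125,385,245,'t17tray',5)
E
```

```text
[0.5961 0.1112 0.3366] [-0.0003  0.9655  0.2604 -0.0014] 48.6
src [ 0.5955  0.1127  0.3379 30.3239] tilt [-0.0008 -0.0005]
turn units z 0.00521416120809838  shift units after turn x 0.02 y 0.05 z 5.21
```

View pics/w18b.png

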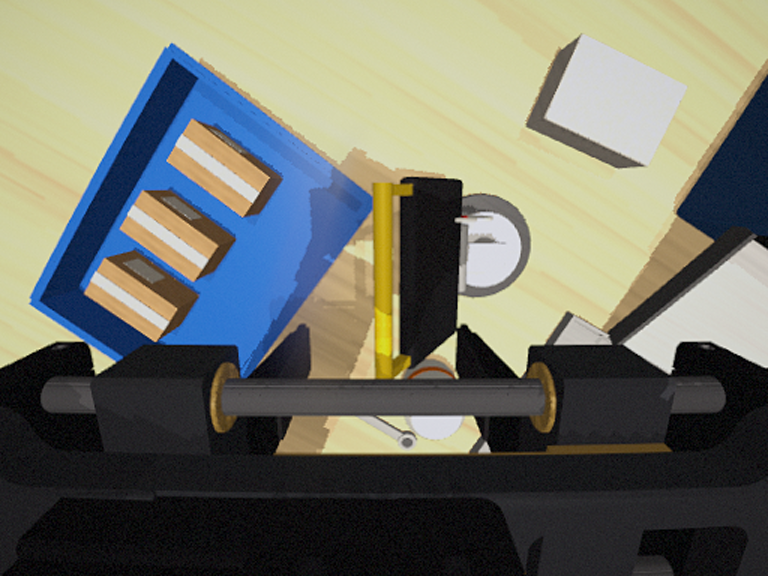

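View pics/t17tray.png

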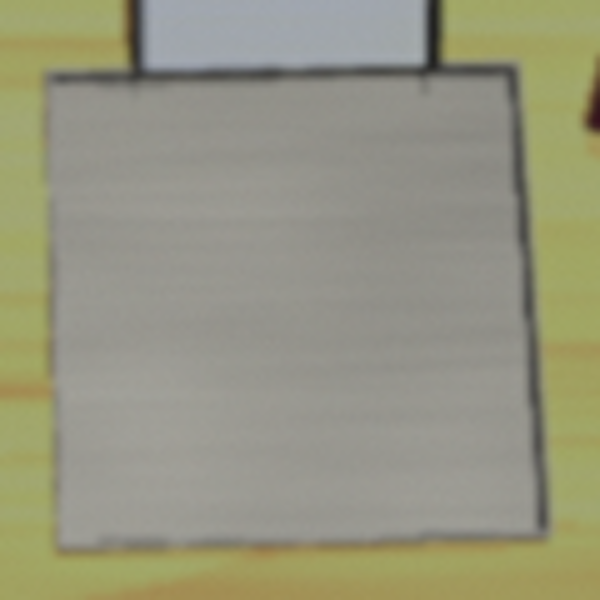

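Emit:
{"method": "drive_tool", "body": {
  "motion": [
    {"delta_rot": [0,0,0],"offset": [0,0.05,0.8],"claw": 0.65},
    {"delta_rot": [0,0,0],"offset": [0,0,1],"claw": 0.65},
    {"delta_rot": [0,0,0],"offset": [0,0,1],"claw": 0.65},
    {"delta_rot": [0,0,0],"offset": [0,0,1],"claw": 0.65},
    {"delta_rot": [0,0,0],"offset": [0,0,0.8],"claw": 0.65},
    {"delta_rot": [0,0,0],"offset": [0,0,0.6],"claw": 0.65},
    {"delta_rot": [0,0,0],"offset": [0,0,0],"claw": 0.65},
    {"delta_rot": [0,0,0],"offset": [0,0,0],"claw": 0.4},
    {"delta_rot": [0,0,0],"offset": [0,0,0],"claw": 0.2},
    {"delta_rot": [0,0,0],"offset": [0,0,0],"claw": 0},
    {"delta_rot": [0,0,0],"offset": [0,0,0],"claw": 0},
    {"delta_rot": [0,0,0],"offset": [0,0,0],"claw": 0},
    {"delta_rot": [0,0,0],"offset": [0,0,0],"claw": 0},
    {"delta_rot": [0,0,0],"offset": [0,0,0],"claw": 0},
    {"delta_rot": [0,0,0],"offset": [0,0,0],"claw": 0},
    {"delta_rot": [0,0,0],"offset": [0,0,0],"claw": 0},
    {"delta_rot": [0,0,0],"offset": [0,0,0],"claw": 0},
    {"delta_rot": [0,0,0],"offset": [0,0,0],"claw": 0},
    {"delta_rot": [0,0,0],"offset": [0,0,0],"claw": 0},
    {"delta_rot": [0,0,0],"offset": [0,0,0],"claw": 0}
  ]
}}

```text
time_s: 50.42
tcp_pos: [0.5967, 0.1111, 0.2085]
ee_rot: [-0.0, 0.965, 0.261, 0.0]
wrist_force: [-1.0, 3.0, 2.8]
grip_width: 0.0129
```

Run:
```python
from meas import *
s=sense();R_=quat(s['ee_rot']).as_matrix(); print(s['tcp_pos'],s['wrist_force'],s['grip_width'],np.degrees(np.arctan2(R_[1,0],R_[0,0])),R_[2])
P=unproj(up([(47,76),(517,68),(547,538),(58,549)],265,125,5),.02,'top'); print(P.mean(0))
r=s['tcp_pos'][:2]-[.6565,.0095]; print(np.linalg.norm(r),np.degrees(np.arctan2(r[1],r[0])))
```

```text
[0.59672056 0.11113366 0.20846072] [-0.98475831  2.99256443  2.83559989] 0.012944254537606448 30.290143057393667 [ 5.91508147e-05 -1.47450783e-04 -9.99999987e-01]
[ 0.48539079 -0.30828598  0.02      ]
0.11791090937132892 120.4634244379699
```

Emit:
{"method": "drive_tool", "body": {
  "motion": [
    {"delta_rot": [0,0,-1],"offset": [-0.377,0.015,0],"claw": 0},
    {"delta_rot": [0,0,-1],"offset": [-0.377,0.015,0],"claw": 0},
    {"delta_rot": [0,0,-1],"offset": [-0.377,0.015,0],"claw": 0},
    {"delta_rot": [0,0,-1],"offset": [-0.377,0.015,0],"claw": 0},
    {"delta_rot": [0,0,-1],"offset": [-0.377,0.015,0],"claw": 0},
    {"delta_rot": [0,0,-1],"offset": [-0.377,0.015,0],"claw": 0},
    {"delta_rot": [0,0,-1],"offset": [-0.377,0.015,0],"claw": 0},
    {"delta_rot": [0,0,-1],"offset": [-0.377,0.015,0],"claw": 0},
    {"delta_rot": [0,0,-1],"offset": [-0.377,0.015,0],"claw": 0},
    {"delta_rot": [0,0,-1],"offset": [-0.377,0.015,0],"claw": 0},
    {"delta_rot": [0,0,-1],"offset": [-0.377,0.015,0],"claw": 0},
    {"delta_rot": [0,0,-1],"offset": [-0.377,0.015,0],"claw": 0},
    {"delta_rot": [0,0,-1],"offset": [-0.377,0.015,0],"claw": 0},
    {"delta_rot": [0,0,0],"offset": [0,0,0],"claw": 0}
  ]
}}

```text
time_s: 51.58
tcp_pos: [0.5383, 0.0081, 0.2085]
ee_rot: [0.0, 0.707, 0.707, -0.0]
wrist_force: [-0.3, 0.2, 3.3]
grip_width: 0.0134
```

Run:
```python
from h import *
s=sense();R_=quat(s['ee_rot']).as_matrix(); print(s['tcp_pos'],s['wrist_force'],s['moment'],s['grip_width'],np.degrees(np.arctan2(R_[1,0],R_[0,0])),R_[2],s['joint_pos'])
r=s['tcp_pos'][:2]-[.6565,.0095]; print(np.linalg.norm(r),np.degrees(np.arctan2(r[1],r[0])))
grab('scene','s19'); im=cv2.imread('pics/s19.png'); crop(im,170,160,320,320,'s19b',4)
```

```text
[0.53834685 0.00808561 0.20847595] [-0.34401741  0.24964923  3.25178499] [0.08470019 0.13397196 0.17026988] 0.013431201856697678 90.03574541847867 [-7.69422828e-04  2.47744752e-04 -9.99999673e-01] [-1.07311882e-01  3.75128255e-01  1.77899293e+00 -8.84717542e-04
  9.87142462e-01 -1.07448427e-01]
0.11816161934910552 -179.31415446975635
```

View pics/s19b.png

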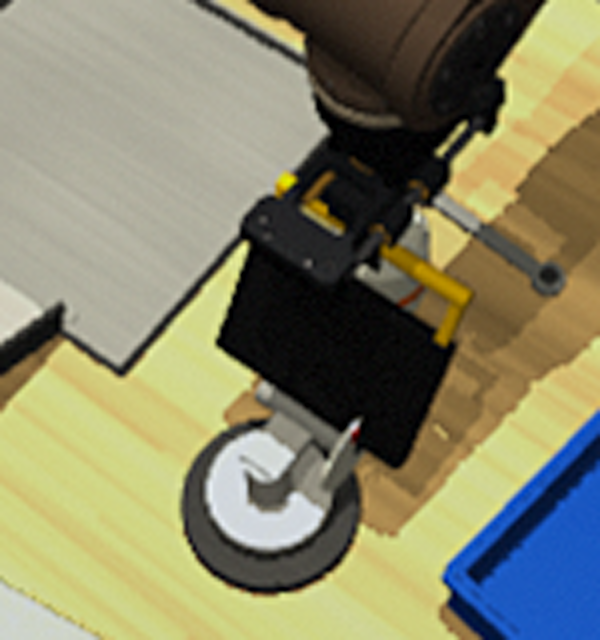

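Emit:
{"method": "drive_tool", "body": {
  "motion": [
    {"delta_rot": [0,0,-1],"offset": [-0.377,0.015,0],"claw": 0},
    {"delta_rot": [0,0,-1],"offset": [-0.377,0.015,0],"claw": 0},
    {"delta_rot": [0,0,-1],"offset": [-0.377,0.015,0],"claw": 0},
    {"delta_rot": [0,0,-1],"offset": [-0.377,0.015,0],"claw": 0},
    {"delta_rot": [0,0,-1],"offset": [-0.377,0.015,0],"claw": 0},
    {"delta_rot": [0,0,-1],"offset": [-0.377,0.015,0],"claw": 0},
    {"delta_rot": [0,0,-1],"offset": [-0.377,0.015,0],"claw": 0},
    {"delta_rot": [0,0,-1],"offset": [-0.377,0.015,0],"claw": 0},
    {"delta_rot": [0,0,-1],"offset": [-0.377,0.015,0],"claw": 0},
    {"delta_rot": [0,0,-1],"offset": [-0.377,0.015,0],"claw": 0},
    {"delta_rot": [0,0,-1],"offset": [-0.377,0.015,0],"claw": 0},
    {"delta_rot": [0,0,-1],"offset": [-0.377,0.015,0],"claw": 0},
    {"delta_rot": [0,0,-1],"offset": [-0.377,0.015,0],"claw": 0},
    {"delta_rot": [0,0,-0.52],"offset": [-0.2,0.005,0],"claw": 0},
    {"delta_rot": [0,0,0],"offset": [0,0,0],"claw": 0},
    {"delta_rot": [0,0,0],"offset": [0,0,0],"claw": 0}
  ]
}}

```text
time_s: 52.97
tcp_pos: [0.6009, -0.095, 0.2085]
ee_rot: [0.0, 0.245, 0.97, -0.0]
wrist_force: [-1.7, -3.4, 4.7]
grip_width: 0.0132
```

Run:
```python
from h import *
s=sense();R_=quat(s['ee_rot']).as_matrix(); print(s['tcp_pos'],s['wrist_force'],s['moment'],s['grip_width'],np.degrees(np.arctan2(R_[1,0],R_[0,0])),R_[2])
for A in ([.6565,.0095],[.6555,.008]):
    r=s['tcp_pos'][:2]-A; print(np.linalg.norm(r),np.degrees(np.arctan2(r[1],r[0])))
```

```text
[ 0.60090042 -0.09496191  0.20849715] [-1.66512637 -3.44154396  4.7059457 ] [-0.39737621  0.1074789   0.15492221] 0.013213701749704189 151.65560944959952 [-8.50030683e-04 -6.28640285e-04 -9.99999441e-01]
0.11833682644396569 -118.02402194931378
0.11654299462514998 -117.9365180013395
```

Emit:
{"method": "drive_tool", "body": {
  "motion": [
    {"delta_rot": [0,0,0],"offset": [0,0.286,-0.157],"claw": 0},
    {"delta_rot": [0,0,0],"offset": [0,0.295,-0.141],"claw": 0},
    {"delta_rot": [0,0,0],"offset": [0,0.3,-0.126],"claw": 0},
    {"delta_rot": [0,0,0],"offset": [0,0.308,-0.11],"claw": 0},
    {"delta_rot": [0,0,0],"offset": [0,0.313,-0.094],"claw": 0},
    {"delta_rot": [0,0,0],"offset": [0,0.317,-0.077],"claw": 0},
    {"delta_rot": [0,0,0],"offset": [0,0.32,-0.06],"claw": 0},
    {"delta_rot": [0,0,0],"offset": [0,0.324,-0.043],"claw": 0},
    {"delta_rot": [0,0,0],"offset": [0,0.325,-0.026],"claw": 0},
    {"delta_rot": [0,0,0],"offset": [0,0.325,-0.01],"claw": 0},
    {"delta_rot": [0,0,0],"offset": [0,0,0],"claw": 0},
    {"delta_rot": [0,0,0],"offset": [0,0,0],"claw": 0},
    {"delta_rot": [0,0,0],"offset": [0,0,0],"claw": 0}
  ]
}}

```text
time_s: 54.05
tcp_pos: [0.6378, -0.0261, 0.2298]
ee_rot: [0.001, 0.244, 0.97, 0.0]
wrist_force: [5.0, -0.3, 4.5]
grip_width: 0.0132
```

```bash
python3 - <<'E'
from h import *
s=sense();R_=quat(s['ee_rot']).as_matrix(); print(s['tcp_pos'],s['wrist_force'],s['moment'],s['grip_width'],np.degrees(np.arctan2(R_[1,0],R_[0,0])),R_[2])
for A in ([.6565,.0095],[.657,.0085]):
    r=s['tcp_pos'][:2]-A; print(np.linalg.norm(r),np.degrees(np.arctan2(r[1],r[0])))
E
python3 rd.py 20
```

```text
[ 0.63777273 -0.02606658  0.22984213] [ 4.97597493 -0.3295408   4.50102047] [-0.11845119 -0.75739517 -0.02206894] 0.013228985501731861 151.78039101585122 [-1.46498465e-03  9.36480380e-04 -9.99998488e-01]
0.04019567975669986 -117.76865342434736
0.03955422574356964 -119.08450557387033
[ 0.6378 -0.0261  0.2298] [0.0008 0.2438 0.9698 0.0003] 54.05
```

View pics/s20b.png

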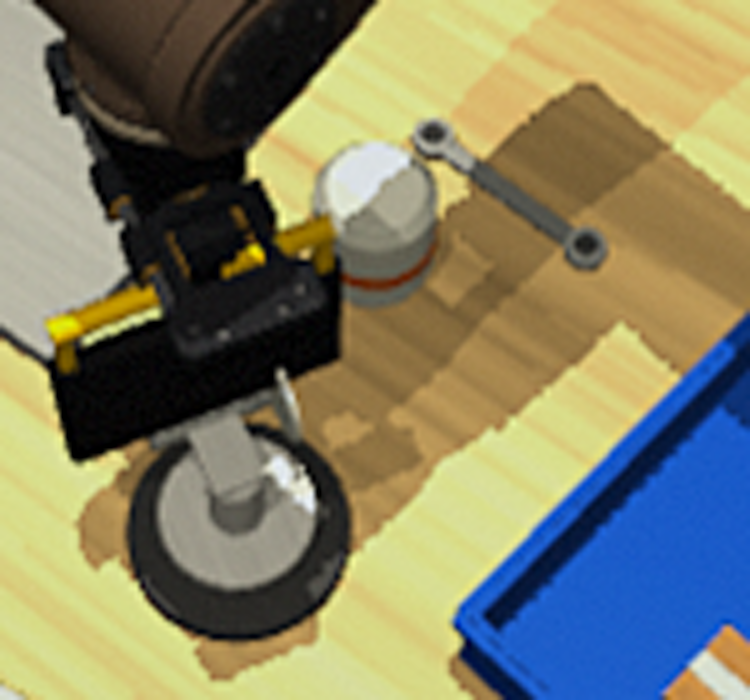

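View pics/w20b.png

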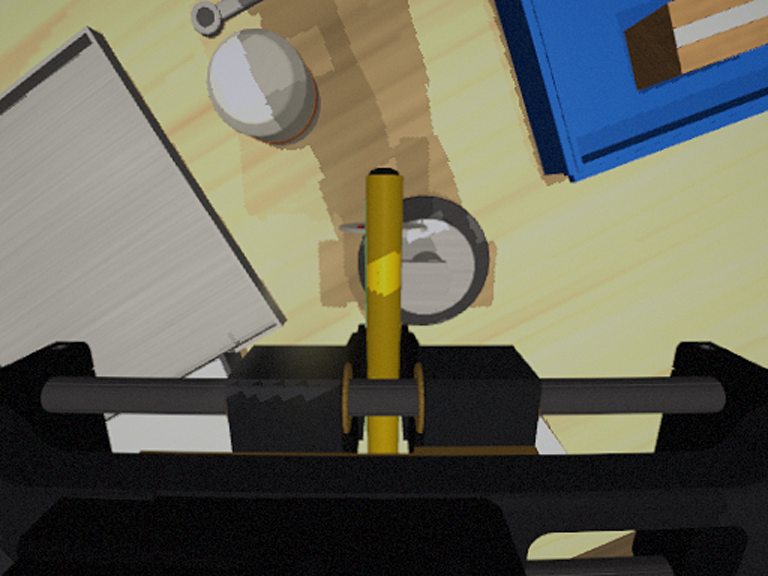

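Released view next: open, rise, and check the uprightness and facing.

Emit:
{"method": "drive_tool", "body": {
  "motion": [
    {"delta_rot": [0,0,0],"offset": [0,0,0],"claw": 0.5},
    {"delta_rot": [0,0,0],"offset": [0,0,0],"claw": 0.5},
    {"delta_rot": [0,0,0],"offset": [0,0,0],"claw": 0.5},
    {"delta_rot": [0,0,0],"offset": [0,0,0],"claw": 0.5},
    {"delta_rot": [0,0,0],"offset": [0,0,0],"claw": 0.5},
    {"delta_rot": [0,0,0],"offset": [0,0,0],"claw": 0.5},
    {"delta_rot": [0,0,0],"offset": [0,0,-0.5],"claw": 0.5},
    {"delta_rot": [0,0,0],"offset": [0,0,-0.8],"claw": 0.5},
    {"delta_rot": [0,0,0],"offset": [0,0,-1],"claw": 0.5},
    {"delta_rot": [0,0,0],"offset": [0,0,-1],"claw": 0.5},
    {"delta_rot": [0,0,0],"offset": [0,0,-1],"claw": 0.7},
    {"delta_rot": [0,0,0],"offset": [-0.6,0,-1],"claw": 0.7},
    {"delta_rot": [0,0,0],"offset": [-1,0,-0.5],"claw": 0.7},
    {"delta_rot": [0,0,0],"offset": [-1,0,0],"claw": 0.7},
    {"delta_rot": [0,0,0],"offset": [0,0,0],"claw": 0.7},
    {"delta_rot": [0,0,0],"offset": [0,0,0],"claw": 0.7}
  ]
}}

```text
time_s: 55.53
tcp_pos: [0.695, -0.0574, 0.3733]
ee_rot: [-0.001, 0.244, 0.97, -0.0]
wrist_force: [0.5, 1.1, -0.3]
grip_width: 0.0664
```

```bash
python3 rd.py 21
python3 - <<'E'
from h import *
im=cv2.imread('pics/w21.png'); s=sense()
print(s['tcp_pos'],s['ee_rot'])
E
```

```text
[ 0.695  -0.0574  0.3733] [-0.0008  0.2436  0.9699 -0.0001] 55.5333
[ 0.69409527 -0.05650974  0.3743047 ] [-3.38742198e-04  2.43117709e-01  9.69996734e-01 -3.01501509e-05]
```

View pics/w21b.png

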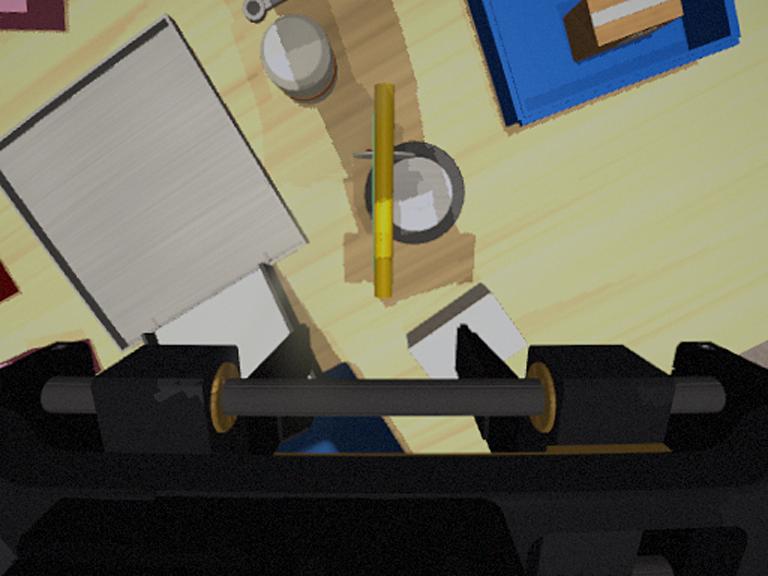

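View pics/s21b.png

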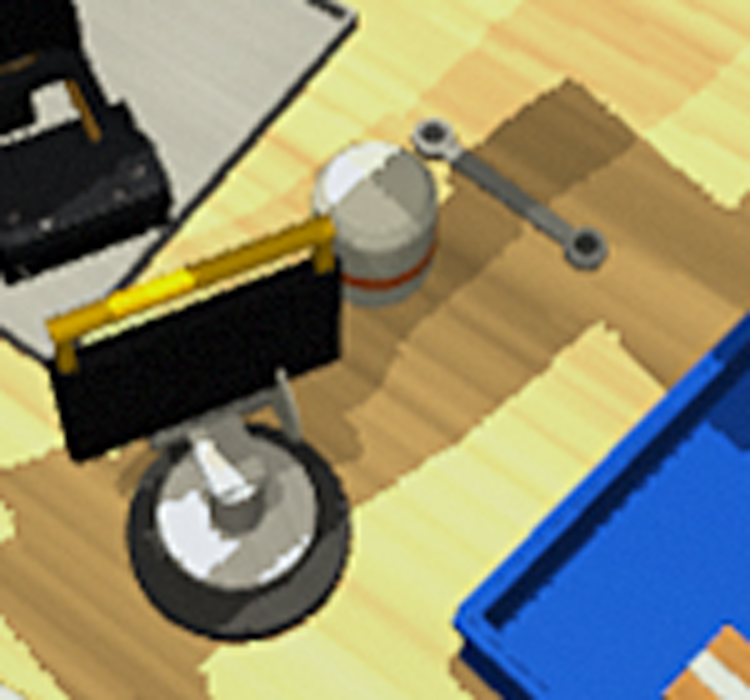

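Run:
```python
from meas import *
np.set_printoptions(precision=4,suppress=True)
s=dict(tcp_pos=np.array([.695,-.0574,.3733]),ee_rot=[-.0008,.2436,.9699,-.0001])
P=unproj(up([(384,85),(383,296)],0,0,1.5),.245,'wrist',s); print('bar',P,P.mean(0))
d=P[0]-P[1]; print(np.linalg.norm(d),np.degrees(np.arctan2(d[1],d[0]))-90)
f=unproj(up([(415,191.5)],0,0,1.5),.01,'wrist',s); print('foot',f)
psi=np.degrees(np.arctan2(d[1],d[0]))-90
A=f[0,:2]
for A in (A,np.array([.6565,.009])):
  v=P.mean(0)[:2]-A; print('fwd',np.degrees(np.arctan2(v[1],v[0])),np.linalg.norm(v)); c=np.radians(psi); print('local',[v@[np.cos(c),np.sin(c)],v@[-np.sin(c),np.cos(c)]])
  for T in ((.4855,-.308),(.493,-.3025)): w=np.array(T)-A; print('want psi',(np.degrees(np.arctan2(w[1],w[0]))+180))
# tray mid from wrist: corners rim (168,15),(306,242),(126,347),(-,-)
print(unproj(up([(168,16),(305,241),(125,347)],0,0,1.5),.02,'wrist',s))
im=cv2.imread('pics/w21.png'); crop(im,225,45,325,210,'w21r',5)
```

```text
bar [[ 0.5713  0.0093  0.245 ]
 [ 0.7031 -0.0621  0.245 ]] [ 0.6372 -0.0264  0.245 ]
0.14989163857781834 61.538389170998784
foot [[0.6541 0.0113 0.01  ]]
fwd -114.11405147828012 0.04128489008647247
local [np.float64(-0.04116609498724022), np.float64(-0.0031296601977896417)]
want psi 62.16646732506058
want psi 62.82666224470408
fwd -118.58694580688103 0.0402897105468196
local [np.float64(-0.04028961414987004), np.float64(8.813399513505466e-05)]
want psi 61.65614850724816
want psi 62.30593466474926
[[ 0.333  -0.1528  0.02  ]
 [ 0.6416 -0.1453  0.02  ]
 [ 0.6479 -0.4518  0.02  ]]
```

View pics/w21r.png

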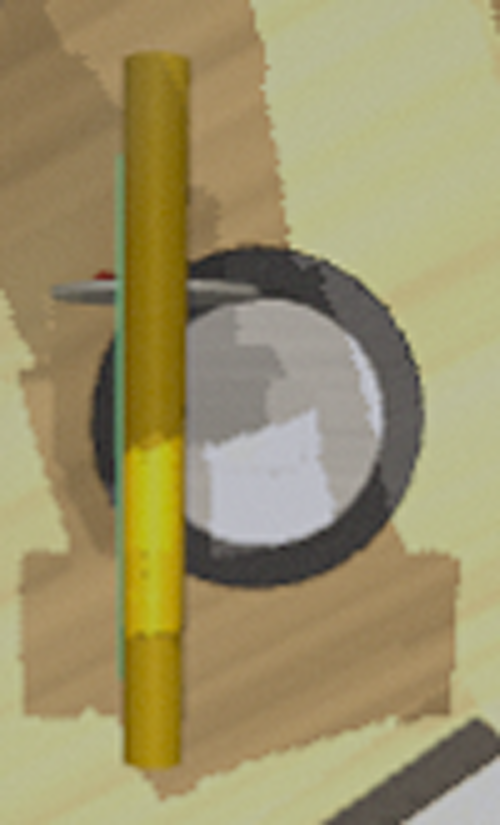

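The reader is upright within about 0.5° and its yaw is 61.6°, against 61.7–62.5° wanted. One last look at the whole bench.

Emit:
{"method": "drive_tool", "body": {
  "motion": [
    {"delta_rot": [0,0,0],"offset": [-1,0,-0.6],"claw": 0.7},
    {"delta_rot": [0,0,0],"offset": [-1,0,-0.6],"claw": 0.7},
    {"delta_rot": [0,0,0],"offset": [0,0,0],"claw": 0.7},
    {"delta_rot": [0,0,0],"offset": [0,0,0],"claw": 0.7}
  ]
}}

```text
time_s: 56.02
tcp_pos: [0.7389, -0.0805, 0.4044]
ee_rot: [0.0, 0.243, 0.97, 0.0]
wrist_force: [-0.2, 0.9, -0.3]
grip_width: 0.0668
```

```bash
python3 rd.py 22; python3 cart.py t22 top .065
```

```text
[ 0.7389 -0.0805  0.4044] [0.0002 0.2433 0.97   0.    ] 56.0167
[ 0.7005 -0.109   0.1684  0.0564 -7.1987]
[ 0.2616  0.1413  0.0952  0.0688 -6.9373]
[  0.1469   0.6975   0.0606   0.0538 -87.3523]
[ 0.1165  0.1297  0.1038  0.0592 36.3597]
[0.052  0.4887 0.0855 0.0852 2.9436]
[ -0.1313   0.6689   0.084    0.0496 -85.1743]
[-0.1172 -0.7133  0.2045  0.0239 87.4795]
```

View pics/t22.png

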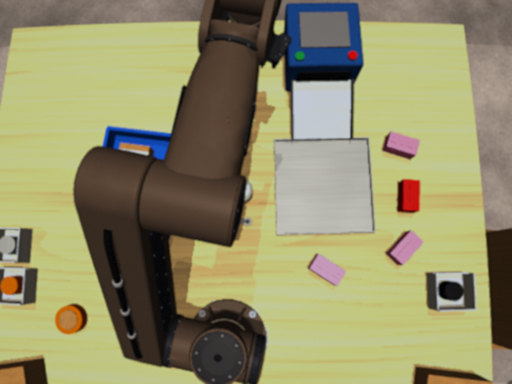

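View pics/s22.png

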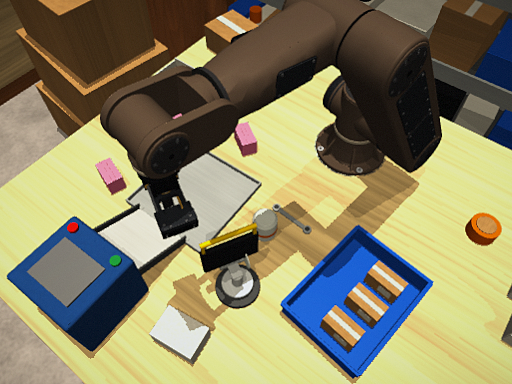

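The three cartons stand in the tote at (343,327), (365,305) and (385,280) in the scene view. The tray is empty, the can and wrench haven't moved, and the robot touches nothing. Handing in.

```bash
python3 -c "
from bench import workorder; print(workorder.sign_off())"
```

```text
the job is handed in; nothing more can be done
None
```

The job is done and handed in at about 56 s of the 210 s allowed.

- **Reader for counting:** I pinched its bar, tilted it 30° forward and turned it to face the tote. Pictures gave a yaw of about -60°, against -59.5° wanted. Tilt measured 30–31°, with one height-based estimate at 31.6°. I did not read the dial marks directly.
- **Cartons:** Three were present. I moved all of them from the tray into the tote, where they stand on their bases in one row with gaps between them. The tray is empty.
- **Reader for the next batch:** I then turned it to face the tray and set it upright. Yaw measured 61.6°, against 61.7–62.5° wanted depending on which camera's tray position I used. Tilt was within about 0.5° of upright.
- **Disturbances:** The final pictures show the canister, spanner and look-alikes where they were, apart from the red one and one pink one, which the arm hid in one of the two views. The gripper was clear of everything. I saw no carton knocked aside and no grip slip.
- **Disagreements:** The scene and top cameras differed by 4–8 mm on the tote and tray positions, so I used averages. A wrist-camera fix of the reader's foot differed by about 3 mm from the others, which is under 1° in facing.

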